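# Clamp a heat sink onto a converter board

### The job

The heat sink has just been bonded onto the converter board in the tray and must be clamped while the bond sets. Out in the open, lay the wooden pressing block flat on the fins, centred and lengthwise, and let go; then, without shifting the stack, draw the tray towards you by its far lip until it rests squarely against the foot of the bench clamp with the heat sink centred under the spindle. Run the sliding jaw down by the two wings beside its bar until the pad meets the block and the arm tips up and binds, then screw the handle clockwise about three quarters of a turn to clamp it tight; let go and leave the tools around it where they lie.

Things in the scene. Friction and masses are not known exactly. Their poses are not given: they have to be found in the camera images.
- clamp: bench clamp, fixed: dark cast foot with an upright steel bar (25 mm along x, 9 mm along y, top at z = 174 mm). Origin: centre of the bar at bench level; +x is the way the foot's fence and the jaw arm point (away from the robot), z up. The fence is the flat front of the foot: face at x = +40 mm, 104 mm wide, 26 mm high. The spindle axis is at x = +100 mm
- jaw_runner (a joint): height of the sliding jaw on the bar, m, grows downward; the arm's pivot on the bar is at z = 136 mm minus this value. With the whole stack in place and the screw as found, the level arm's pad meets the block at about 0.035. The jaw stays where it is left; pushed down right beside the bar it slides at under 8 N, pushed out on the arm or the handle it tips and jams
- jaw (a joint): tilt of the jaw arm on the bar, rad, 0 level, positive = outer end up. Free, the outer end hangs at about -0.02. Once the pad has met the block, pushing the wings some 3 to 5 mm further down tips the arm up; past about +0.02 it binds on the bar and the push rises steeply (15 to 20 N is enough); it stays so when let go
- jaw_top (a point): middle of the flat top of the jaw's collar, on the bar's axis, z = 161 mm minus joint jaw_runner with the arm level. The collar's top with its two wings is 60 mm wide (clamp's y, 30 mm to each side) and 30 mm deep (x); the 9 mm thick bar comes up through its middle and stands 13 to 50 mm above it, so one fingertip goes on each wing, astride the bar
- pad: black rubber swivel pad at the lower end of the screw, 30 mm diameter, does not turn. Origin: centre of its flat pressing face, z up
- handle (a joint): turn of the screw handle, rad, 0 as found, grows clockwise seen from above (tightening); the pad goes down 4 mm a turn (0.64 mm a rad). It stays where it is left and turns with less than 0.2 N m. Once the arm is bound, each rad adds about 7 N of clamping to the 10 to 15 N left by the push; 4 to 5 rad clamp it tight
- handle_grip (a point): upright wooden handle, 28 mm diameter at the middle, 50 mm long, turns about its upright axis. Point: on the axis, half-way up; the handle reaches 25 mm above and below it, and the top of the arm's end is 50 mm below it at the start
- tray: shallow aluminium tray, 120 (x) x 112 (y) mm over its 6 mm rolled rim, 20 mm high, floor 3 mm, 0.35 kg (with the stack about 0.6). Origin: centre of its underside; +x is the side away from the clamp. At rest against the fence its origin is 100 mm in front of the bar, right under the spindle
- far_lip (a point): middle of the tray's rim on the far side (away from the clamp), 17 mm above the bench, 57 mm from the tray's centre (the rim's outer edge is at 60 mm); the bench behind it is free for 25 mm or more, so fingertips can be set down behind it
- board: green converter board, 96 x 80 mm, loose in the middle of the tray, with a black module (60 x 40 mm) whose metal top is 18.5 mm above the board's underside. Origin: centre of its underside, axes as the tray's
- heat_sink_mid (a point): finned aluminium heat sink, 50 mm across the fins (along the tray's x) x 36 mm (along the tray's y), 23.5 mm high, lying loose on the module; the tops of the fins are 45 mm above the bench. Point: its centre, half-way up; its own y axis runs along the 50 mm side
- press_block_mid (a point): wooden block with a cork underside, 52 (its x) x 40 (its y) x 20 mm, 50 g, lying cork down on the bench. Point: its centre, half-way up. Its 52 mm side goes along the heat sink's 50 mm side; either way round
- spool: bystander: spool of white wire, 52 mm
- driver: bystander: teal screwdriver, 140 mm
- speaker: bystander: small loudspeaker, 66 mm
There are look-alikes about, which are no part of the job. What is shaped like the tray but red is not meant.

How it is judged:
By the outcome, as a careful person would: the job done as asked, in the order asked, and still so for the second after the job is handed in, with the robot touching nothing.
It also fails if it takes over 72 s, if anything falls off the work surface, if the arm or the gripper's body presses on something with over 40 N, if the wrist force passes 120 N, or if a joint passes its speed limit or range.

### The arm

A 6-joint arm with a two-finger parallel gripper is mounted at the origin on a cart in front of the work surface, level with it; the furniture and walls round the work are solid. World frame = base frame: x ahead of the robot, y to its left, z up, the work surface at z = 0. Lengths are in m, angles in rad, forces in N, time in s.
With the tool pointing down it reaches from about 0.35 to 0.85 m from the base axis. Payload 8.1 kg.
Tool frame: the origin (TCP) lies at the very end of the fingers, on their centre line; the grasp point (between the pads) lies 19 mm behind it; z points along the fingers, y is the direction in which the jaws open and shut (so a half turn about z gives the same grasp; the last joint's range is limited). The gripper opens to 93 mm and grips with 3 to 60 N. Pads are 15 mm wide; open, the fingers measure 128 mm over their backs; the gripper's body (75 mm by 188 mm) begins 65 mm behind the grasp point.
Start: joints at [-1.248, 0.13, 1.488, -0, 1.523, -0.085], TCP at [0.238, -0.551, 0.219] pointing down, gripper open.
Joint ranges: [-2.96, 2.96], [-0.89, 2.26], [0.02, 2.5], [-1.34, 4.48], [0, 2.73], [-2.66, 2.66]. Speed limits (rad/s): [2.39, 2.39, 2.79, 3.14, 3.14, 3.14].

### API

Orientations are given as [roll, pitch, yaw] about the fixed x, y, z axes, in that order (R = Rz(yaw) Ry(pitch) Rx(roll)).
In Python, from rig import env gives the robot as it stands.
- The arm moves only by the shell command python3 -m handwheel 'ROWS' [OPENING] [FORCE]. ROWS is JSON, a list of rows, each an object of numbers: "x", "y", "z": the shift along the tool's x, y, z in units of 40 mm (1.0 is 40 mm); "twist": the turn about the tool's z in units of 5 degrees (1.0 is 5 degrees). A call has 1 to 12 rows; each row shifts and turns the commanded pose from where the row before left it, along the tool's axes as they then stand; what a row does not reach is not made up. A row lasts 1/12 s, in which the tool goes at most 41.7 mm and 7.16 degrees, less where a joint would pass 70% of its speed; a pose out of reach is approached as far as the arm can. A call is refused whole if a number of a shift passes 1 or a number of a turn 1, either way. A call with a gripper value outside its range is refused whole. OPENING is the opening, from 0 (shut) to 1 (fully open), set as the call begins (- or left out, the last holds). The fingers move at their own pace and stop on an object; FORCE is the grip in N (left out, the last holds). Time passes only in rows, so rows that do not move let the fingers close. It gives the time, the measured TCP pose, the force and the opening at its end, in the units of the state.
- env.state(): the state, without advancing time (a new reading comes with each control period).
- env.capture(name): name is "side" or "top" or "wrist"; returns a dict with "pixels" (480x640x3 uint8, blue, green, red), "depth" (480x640 float32, m along the optical axis (not along the pixel's ray), 0 where there is no reading), "fx", "fy", "cx", "cy" (pixels), "distortion" ([k1, k2, p1, p2, k3] as OpenCV has them; the pictures are not rectified), "T" (4x4, takes a point from camera to world coordinates). Camera axes: x right, y up, looking along -z (the intrinsics and any distortion apply to the point x, -y, -z); pixel columns grow to the right and rows downward; lengths in m; the calibration is good to about 2 mm. A picture is of the moment at which its call begins.
- env.finish_job(): hands the job in, once; it reports no verdict.
Trained networks look in the newest picture that a camera, given by its name, has taken for a name from the list of things; names that differ only in an ending like _2 or _b are one class to them, and where a whole thing is asked for, a point or a joint stands for the part that bears it (a point fixed in the world has none). Each returns a list of dicts, best first, with "p" (0 to 1); they miss things now and then, are a little off and sometimes report something else, mostly with a low value. They report only what shows in the picture. A call takes as long as a camera call. They do not tell look-alikes from the thing itself.
- env.find_in(camera, label): "centre" ([x, y, z] in m, in world coordinates, good to about 4 mm: the middle of the surface that is visible of it).
- env.masks_of(camera, label): "region" (480x640 bool, what is visible of it).
- env.landmark_of(camera, label): "centre" ([x, y, z] in m, in world coordinates, good to about 4 mm: a listed point, or the origin of a listed thing).
The state is a dict: "clock": time; "joint_positions": joint angles; "dq": joint speeds; "effort": joint torques, N m; "tool_pos": TCP position; "eef_rot": TCP orientation; "force": force on the tool from outside, world axes, zero at the start; "moment": the same for the moment, N m; "grip_width": finger opening in m.
Only numpy, scipy, OpenCV 4.12 (cv2) and the standard library are available. Lean on these libraries where they do the work, as an engineer would, in place of code of your own. Each camera call takes 0.05 s, during which the arm holds its last target.

## Working session

There is one attempt and no reset: what is moved stays moved. The work goes in short steps, Python scripts to look and compute and a shell command to move; the robot and the scene stay as the last step left them, time stands still between calls to the robot, and variables do not carry over. Pictures are saved under pics/ and viewed, and the job is handed in when it is done.

```bash
ls; mkdir -p pics; cat > h.py <<'E'
import numpy as np, cv2
from rig import env
def snap(cam,fn=None):
    c=env.capture(cam)
    if fn: cv2.imwrite('pics/'+fn+'.png',c['pixels'])
    return c
def px2w(c,u,v,z=None):
    K=np.array([[c['fx'],0,c['cx']],[0,c['fy'],c['cy']],[0,0,1.]])
    p=cv2.undistortPoints(np.array([[[u,v]]],float),K,np.array(c['distortion'],float))[0,0]
    d=np.array([p[0],-p[1],-1.]);T=np.array(c['T'])
    if z is None:
        dep=float(c['depth'][int(round(v)),int(round(u))]); return T[:3,:3]@(d*dep)+T[:3,3]
    D=T[:3,:3]@d;o=T[:3,3]; return o+D*(z-o[2])/D[2]
def w2px(c,P):
    K=np.array([[c['fx'],0,c['cx']],[0,c['fy'],c['cy']],[0,0,1.]])
    T=np.array(c['T']);q=(np.atleast_2d(P)-T[:3,3])@T[:3,:3]
    q=q*[1,-1,-1]
    return cv2.projectPoints(q.reshape(-1,1,3),np.zeros(3),np.zeros(3),K,np.array(c['distortion'],float))[0].reshape(-1,2)
E
python3 - <<'E'
from h import *
for c in('top','side','wrist'):
    snap(c,c+'0')
s=env.state(); print(s)
for c in('top','side'):
  for l in ['clamp','jaw_top','pad','handle_grip','tray','far_lip','board','heat_sink_mid','press_block_mid','spool','driver','speaker']:
    print(c,l,[(np.round(d['centre'],4).tolist(),round(d['p'],2)) for d in env.landmark_of(c,l)[:3]])
E
```

```text
pics
{'clock': 0.15, 'joint_positions': array([-1.24836826e+00,  1.31011044e-01,  1.48904152e+00, -1.22352490e-05,
        1.52299234e+00, -8.53809117e-02]), 'dq': array([-0.00061352,  0.00016726, -0.00457833, -0.00025057, -0.00027217,
       -0.00105398]), 'effort': array([-8.25315146e-05, -5.60476756e+01, -4.92334378e+01,  7.68984435e-02,
        3.06425232e-02, -1.07452718e-04]), 'tool_pos': array([ 0.23784474, -0.5503604 ,  0.21780766]), 'eef_rot': array([-3.14014465e+00, -1.11668237e-04,  4.07809488e-01]), 'force': array([ 0.36968109, -0.0407567 ,  0.13701671]), 'moment': array([-0.01850929, -0.02472105, -0.00654975]), 'grip_width': 0.09277604517501771}
top clamp []
top jaw_top [([0.427, 0.0774, 0.1491], 0.59), ([0.7645, -0.2099, 0.0005], 0.35)]
top pad [([0.5185, 0.0605, 0.0885], 0.52)]
top handle_grip [([0.5205, 0.059, 0.1909], 0.74), ([0.4943, -0.2802, 0.009], 0.35)]
top tray []
top far_lip [([0.6831, 0.0322, 0.0177], 0.9), ([0.4481, -0.0691, 0.0133], 0.73), ([0.6298, 0.0409, 0.032], 0.26)]
top board [([0.6312, 0.0395, 0.0025], 0.96)]
top heat_sink_mid [([0.6289, 0.0432, 0.03
[... 385 characters left out ...]
 0.0578, 0.0898], 0.98)]
side handle_grip [([0.516, 0.0563, 0.1899], 0.62), ([0.6268, 0.0395, -0.0029], 0.47)]
side tray [([0.4041, -0.1076, 0.0051], 0.98), ([0.6305, 0.0387, -0.0032], 0.78)]
side far_lip [([0.6831, 0.0279, 0.0171], 0.89), ([0.4475, -0.0673, 0.0141], 0.58)]
side board [([0.5176, 0.0598, 0.0887], 0.75), ([0.6287, 0.0397, 0.0018], 0.6)]
side heat_sink_mid [([0.629, 0.0434, 0.0347], 0.97)]
side press_block_mid [([0.4991, -0.2812, 0.0088], 0.84), ([0.6286, 0.0441, 0.0322], 0.39)]
side spool [([0.762, -0.2083, 0.0029], 0.73)]
side driver [([0.5178, 0.0591, 0.09], 0.75), ([0.6243, -0.2664, -0.0003], 0.66)]
side speaker [([0.6393, 0.2671, 0.0], 0.9), ([0.629, 0.0391, 0.0005], 0.3)]
```

View pics/top0.png

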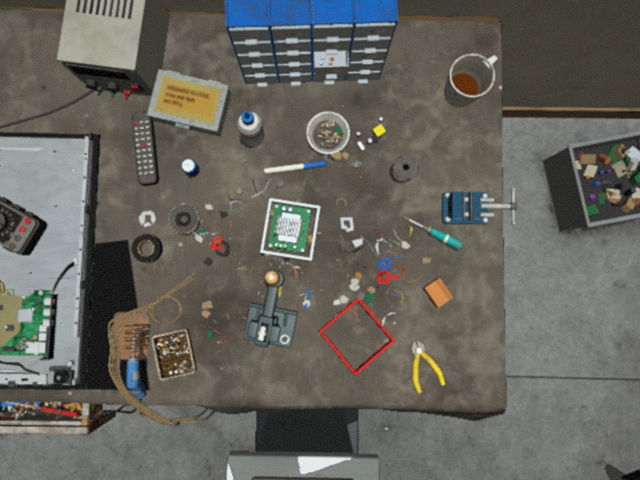

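View pics/side0.png

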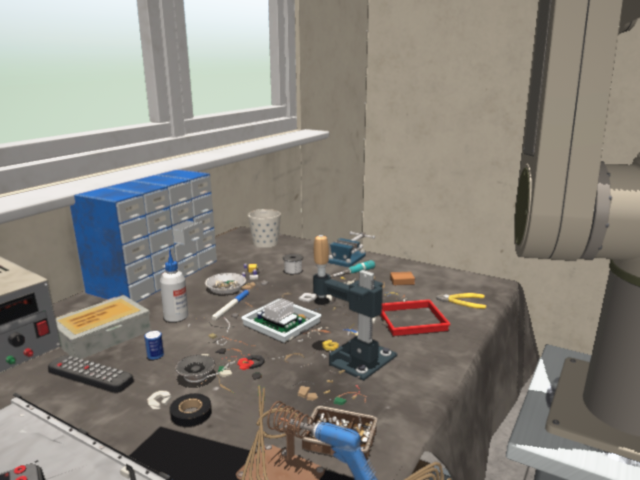

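View pics/wrist0.png

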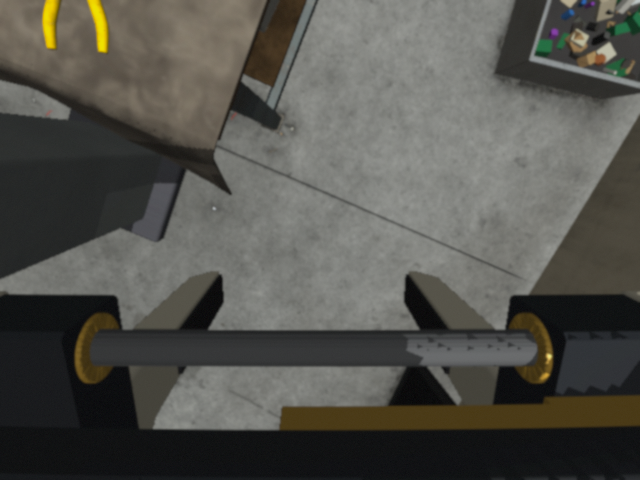

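The top picture shows two tray shapes: the pale aluminium one with the board at (290,229) and the red look-alike at (357,335). The aluminium one is the tray meant. The only block-shaped wooden piece is the one at (438,292). I'll confirm with crops and measure outlines.

```bash
python3 - <<'E'
from h import *
c=snap('top'); im=c['pixels']
a=cv2.resize(im[180:360,230:350],None,fx=4,fy=4,interpolation=cv2.INTER_CUBIC)[:600]
b=cv2.resize(im[262:322,408:468],None,fx=5,fy=5,interpolation=cv2.INTER_CUBIC)
o=np.zeros((600,790,3),np.uint8);o[:600,:480]=a;o[:300,485:785]=b;cv2.imwrite('pics/crop1.png',o)
print(c['T'],c['fx'])
def yaw(u,v): return
for cam in('top','side'):
  c=env.capture(cam)
  for l in ['press_block_mid','heat_sink_mid','tray','board','clamp']:
    for m in env.masks_of(cam,l)[:2]:
      r=m['region']; vs,us=np.nonzero(r)
      P=np.array([px2w(c,u,v) for u,v in zip(us,vs)])
      ok=c['depth'][vs,us]>0;P=P[ok]
      rect=cv2.minAreaRect((P[:,:2]*1000).astype(np.float32))
      print(cam,l,round(m['p'],2),len(us),us.mean().round(),vs.mean().round(),'rect',np.round(rect[0]),np.round(rect[1]),round(rect[2],1),'z',np.round(np.percentile(P[:,2],[5,50,95]),4))
E
```

```text
[[ 1.72167336e-02  9.96466554e-01 -8.22069988e-02  5.09982597e-01]
 [-9.99851776e-01  1.71501499e-02 -1.51606230e-03 -1.57889938e-02]
 [-1.00843022e-04  8.22209154e-02  9.96614123e-01  1.03530204e+00]
 [ 0.00000000e+00  0.00000000e+00  0.00000000e+00  1.00000000e+00]] 475.54335795737626
top press_block_mid 0.92 510 438.0 292.0 rect [ 495. -283.] [56. 44.] 34.8 z [0.0105 0.0204 0.0235]
top heat_sink_mid 0.9 392 288.0 227.0 rect [628.  41.] [49. 36.] 80.9 z [0.0241 0.0299 0.048 ]
top tray 0.94 576 286.0 227.0 rect [625.  40.] [114. 120.] 82.0 z [0.0081 0.0196 0.0233]
top tray 0.61 685 358.0 339.0 rect [ 401. -108.] [121. 114.] 41.1 z [0.0079 0.0198 0.0232]
top clamp 0.83 2381 270.0 317.0 rect [459.  70.] [104. 160.] 80.2 z [0.0085 0.1361 0.2118]
side press_block_mid 0.68 327 402.0 278.0 rect [ 499. -288.] [61. 76.] 29.5 z [0.0035 0.0172 0.0217]
side heat_sink_mid 0.98 478 279.0 310.0 rect [647.  35.] [58. 90.] 65.0 z [0.0242 0.0401 0.0456]
side tray 0.92 904 283.0 323.0 rect [636.  25.] [141. 147.] 82.6 z [0.0041 0.0136 0.0207]
side tray 0.68 1058 415.0 317.0 rect [ 413. -121.] [122. 159.] 36.9 z [0.0043 0.0134 0.0206]
side board 0.85 623 281.0 322.0 rect [619.  59.] [110.  99.] 26.0 z [0.0084 0.0133 0.0227]
side clamp 0.94 4747 353.0 316.0 rect [540. -87.] [150. 530.] 31.4 z [0.0083 0.1038 0.1874]
```

View pics/crop1.png

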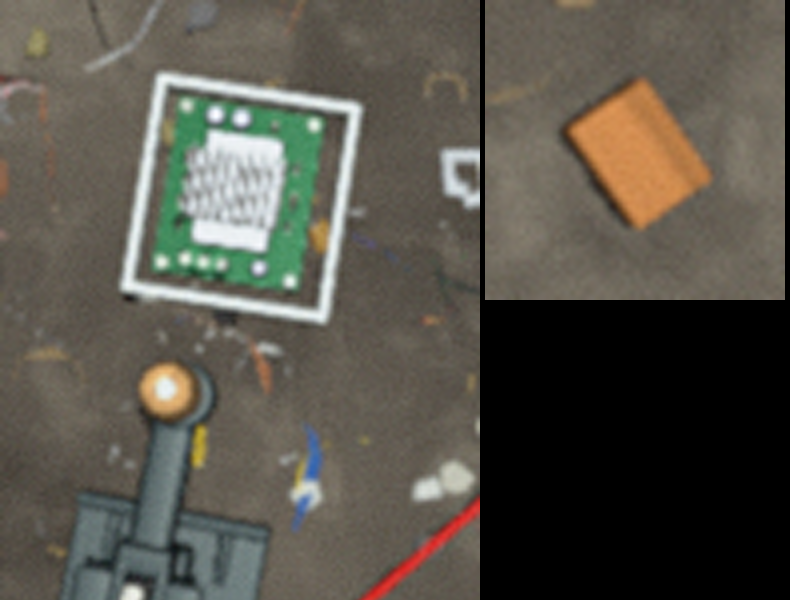

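The crop confirms it: the aluminium tray, with green board and finned sink, lies ahead of the clamp. The wooden block's long side has a yaw of about 34.5°. I'll set up a move calculator and check the wrist camera mount.

```bash
cat >> h.py <<'E'
from scipy.spatial.transform import Rotation as R
def togo(pos,yawdeg=None):
    s=env.state(); M=R.from_euler('xyz',s['eef_rot']).as_matrix()
    d=M.T@(np.array(pos)-s['tool_pos'])/0.04
    y=np.degrees(s['eef_rot'][2])
    print('tcp',np.round(s['tool_pos'],4),'yaw',round(y,2),'t',round(s['clock'],2),'F',np.round(s['force'],1),'w',round(s['grip_width'],4),'q6',round(s['joint_positions'][5],2))
    print('rows units total x,y,z',np.round(d,2),'twist',None if yawdeg is None else round(-((yawdeg-y+180)%360-180)/5,2))
E
python3 - <<'E'
from h import *
c=snap('wrist'); s=env.state()
M=np.eye(4);M[:3,:3]=R.from_euler('xyz',s['eef_rot']).as_matrix();M[:3,3]=s['tool_pos']
print(np.round(np.linalg.inv(M)@c['T'],3),c['fx'])
togo([0.42,-0.29,0.20],34.5)
E
```

```text
[[-0.001  0.967  0.253  0.07 ]
 [ 1.     0.001  0.001  0.   ]
 [ 0.001  0.253 -0.967 -0.167]
 [ 0.     0.     0.     1.   ]] 347.8596841389687
tcp [ 0.238  -0.5508  0.2186] yaw 23.36 t 2.05 F [ 0.1  0.2 -0.9] w 0.0932 q6 -0.09
rows units total x,y,z [ 6.76 -4.18  0.47] twist -2.23
```

```bash
python3 -m handwheel '[{"x":0.7,"y":-0.4,"twist":0},{"x":0.7,"y":-0.4},{"x":0.7,"y":-0.4},{"x":0.7,"y":-0.4},{"x":0.7,"y":-0.4},{"x":0.7,"y":-0.4},{"x":0.7,"y":-0.4},{"x":0.7,"y":-0.4},{"x":0.7,"y":-0.4},{"x":0.6,"y":-0.4,"twist":-1},{"twist":-1,"z":0.4},{"twist":-0.25}]' 1
python3 - <<'E'
from h import *
c=snap('wrist','w1')
for l in ['press_block_mid']:
  print([(np.round(d['centre'],4),d['p']) for d in env.landmark_of('wrist',l)])
  m=env.masks_of('wrist',l)[0]['region'];vs,us=np.nonzero(m)
  rect=cv2.minAreaRect(np.stack([us,vs],1).astype(np.float32)); print(rect)
  P=np.array([px2w(c,u,v) for u,v in zip(us,vs)]);print(np.percentile(P[:,2],[5,50,95]))
  T=P[P[:,2]>np.median(P[:,2])-.004]; print(cv2.minAreaRect((T[:,:2]*1000).astype(np.float32)))
togo([0.496,-0.282,0.1],34.5)
E
```

```text
[]validation failed for argument at $[0]...
Traceback (most recent call last):
IndexError: list index out of range
```

View pics/w1.png

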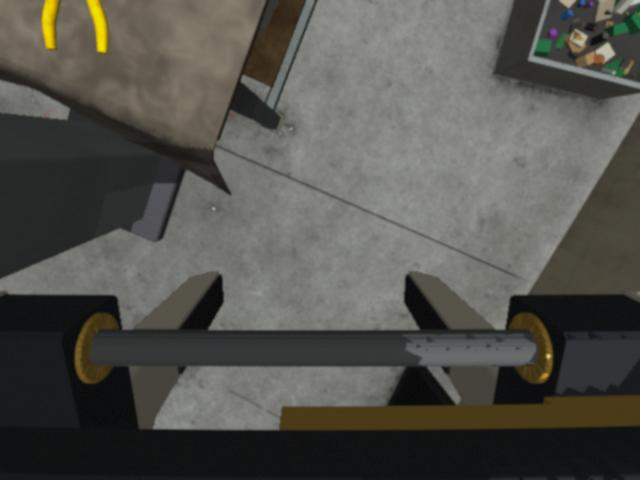

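```bash
cat > blk.py <<'E'
from h import *
import sys
c=snap('wrist',sys.argv[1])
for l in ['press_block_mid']:
  print([(np.round(d['centre'],4),d['p']) for d in env.landmark_of('wrist',l)])
  m=env.masks_of('wrist',l)[0]['region'];vs,us=np.nonzero(m)
  rect=cv2.minAreaRect(np.stack([us,vs],1).astype(np.float32)); print(rect)
  P=np.array([px2w(c,u,v) for u,v in zip(us,vs)]);print(np.percentile(P[:,2],[5,50,95]))
  T=P[P[:,2]>np.median(P[:,2])-.004]; print(cv2.minAreaRect((T[:,:2]*1000).astype(np.float32)))
togo([0.496,-0.282,0.1],34.5)
E
python3 -m handwheel '[{"x":0.7,"y":-0.4,"z":0,"twist":0},{"x":0.7,"y":-0.4,"z":0,"twist":0},{"x":0.7,"y":-0.4,"z":0,"twist":0},{"x":0.7,"y":-0.4,"z":0,"twist":0},{"x":0.7,"y":-0.4,"z":0,"twist":0},{"x":0.7,"y":-0.4,"z":0,"twist":0},{"x":0.7,"y":-0.4,"z":0,"twist":0},{"x":0.7,"y":-0.4,"z":0,"twist":0},{"x":0.7,"y":-0.4,"z":0,"twist":0},{"x":0.6,"y":-0.4,"z":0.2,"twist":-1},{"x":0,"y":0,"z":0.2,"twist":-1},{"x":0,"y":0,"z":0,"twist":-0.2}]' 1
python3 blk.py w1
```

```text
clock: 3.2
tool_pos: [0.4281, -0.2925, 0.2011]
eef_rot: [-3.14, 0.001, 0.607]
force: [-0.3, 0.1, -0.9]
grip_width: 0.0927
[(array([ 0.4983, -0.2842,  0.0144]), 0.55)]
((344.5, 153.5), (53.0, 41.0), 90.0)
[0.01907936 0.02048712 0.02186387]
((494.5938720703125, -277.2090148925781), (50.52988052368164, 49.424129486083984), 34.758209228515625)
tcp [ 0.4276 -0.295   0.203 ] yaw 34.19 t 3.35 F [-0.8  0.4  0.4] w 0.0929 q6 0.27
rows units total x,y,z [1.6  0.69 2.57] twist -0.06
```

View pics/w1.png

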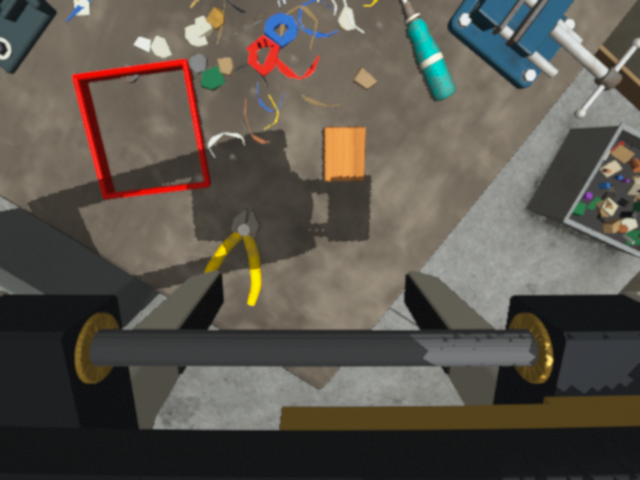

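The block is at (345,153), with its long side along the tool x axis at 34.2°. Now its centre by ray intersection, with a second view on the way down.

```bash
cat > blk2.py <<'E'
from h import *
import sys
c=snap('wrist',sys.argv[1]); hsv=cv2.cvtColor(c['pixels'],cv2.COLOR_BGR2HSV)
m=env.masks_of('wrist','press_block_mid'); 
vs,us=np.nonzero(m[0]['region'])
box=np.zeros(hsv.shape[:2],bool);box[vs.min()-12:vs.max()+12,us.min()-12:us.max()+12]=1
k=box&(hsv[...,1]>150)&(hsv[...,2]>110)&(hsv[...,0]<20)
n,lab,st,ce=cv2.connectedComponentsWithStats(k.astype(np.uint8)); i=1+st[1:,4].argmax();k=lab==i
v,u=np.nonzero(k)
for z in (0.018,0.020,0.022):
  Q=np.array([px2w(c,a,b,z)[:2] for a,b in zip(u,v)])*1000
  print(z,cv2.minAreaRect(Q.astype(np.float32)))
print(u.min(),u.max(),v.min(),v.max())
E
python3 blk2.py w1b
python3 -m handwheel '[{"x":0.3,"y":0.2,"z":0.3,"twist":0},{"x":0.3,"y":0.2,"z":0.4,"twist":0},{"x":0,"y":0.1,"z":0.4,"twist":0},{"x":0,"y":0,"z":0.3,"twist":0},{"x":0,"y":0,"z":0,"twist":0}]'
python3 blk2.py w2
python3 -c "
from h import *
togo([0.496,-0.282,0.1],34.5)"
```

```text
0.018 ((496.61016845703125, -281.1681823730469), (51.71445846557617, 39.394126892089844), 34.44154739379883)
0.02 ((496.5486145019531, -281.0238037109375), (51.420372009277344, 39.17012405395508), 34.44198989868164)
0.022 ((496.4869689941406, -280.8794860839844), (51.12625503540039, 38.94610595703125), 34.44216537475586)
321 361 125 179
clock: 3.87
tool_pos: [0.4571, -0.2969, 0.1436]
eef_rot: [-3.137, 0.002, 0.598]
force: [-0.4, 0.6, -0.4]
grip_width: 0.0933
0.018 ((497.03546142578125, -280.4900817871094), (50.481693267822266, 39.20338439941406), 34.24969482421875)
0.02 ((497.1644287109375, -280.33795166015625), (50.13623809814453, 38.935089111328125), 34.24980545043945)
0.022 ((497.29339599609375, -280.1857604980469), (49.790809631347656, 38.66682434082031), 34.24979782104492)
301 348 150 211
tcp [ 0.4583 -0.2976  0.1466] yaw 34.28 t 3.97 F [-0.1  0.4  0.7] w 0.0931 q6 0.3
rows units total x,y,z [1.   0.21 1.16] twist -0.04
```

View pics/w2.png

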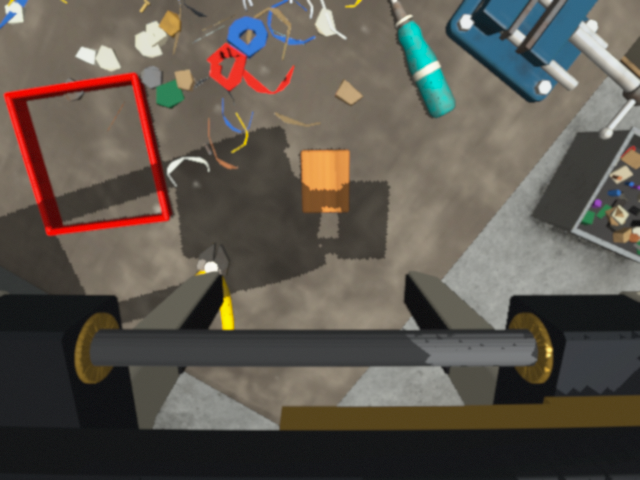

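```bash
python3 -c "
from h import *
print(px2w(env.capture('wrist'),211,262))
togo([0.497,-0.2807,0.006],34.3)"
python3 -m handwheel '[{"x":0.35,"y":0.06,"z":0.2,"twist":0},{"x":0.35,"y":0.06,"z":0.4,"twist":0},{"x":0.3,"y":0.06,"z":0.5,"twist":0},{"x":0,"y":0,"z":0.5,"twist":0},{"x":0,"y":0,"z":0.5,"twist":0},{"x":0,"y":0,"z":0.4,"twist":0},{"x":0,"y":0,"z":0.2,"twist":0},{"x":0,"y":0,"z":0,"twist":0}]' 0.75
python3 -c "
from h import *
togo([0.497,-0.2807,0.006],34.3)"
```

```text
[ 0.37995617 -0.23808232  0.01337138]
tcp [ 0.4588 -0.2979  0.1474] yaw 34.3 t 4.02 F [0.6 0.3 0.7] w 0.0929 q6 0.3
rows units total x,y,z [1.03 0.18 3.54] twist -0.0
clock: 4.68
tool_pos: [0.4951, -0.2804, 0.0376]
eef_rot: [-3.14, 0.001, 0.599]
force: [-0.5, -0.8, -1.3]
grip_width: 0.0698
tcp [ 0.4951 -0.2804  0.0376] yaw 34.34 t 4.68 F [-0.5 -0.8 -1.3] w 0.0698 q6 0.37
rows units total x,y,z [0.03 0.03 0.79] twist 0.01
```

```bash

python3 -m handwheel '[{"x":0.03,"y":0.02,"z":0.4,"twist":0},{"x":0,"y":0,"z":0.35,"twist":0},{"x":0,"y":0,"z":0,"twist":0},{"x":0,"y":0,"z":0,"twist":0}]' 0.6
python3 -m handwheel '[{"x":0,"y":0,"z":0,"twist":0},{"x":0,"y":0,"z":0,"twist":0},{"x":0,"y":0,"z":0,"twist":0},{"x":0,"y":0,"z":0,"twist":0},{"x":0,"y":0,"z":0,"twist":0},{"x":0,"y":0,"z":0,"twist":0},{"x":0,"y":0,"z":0,"twist":0}]' 0.2 15
python3 -m handwheel '[{"x":0,"y":0,"z":-0.3,"twist":0},{"x":0,"y":0,"z":-0.6,"twist":0},{"x":0,"y":0,"z":-0.8,"twist":0},{"x":0,"y":0,"z":-0.8,"twist":0},{"x":0,"y":0,"z":-0.8,"twist":0},{"x":0,"y":0,"z":-0.5,"twist":0},{"x":0,"y":0,"z":-0.2,"twist":0},{"x":0,"y":0,"z":0,"twist":0}]'
python3 -c "
from h import *
snap('wrist','w3')
togo([0.54,0.03,0.2],-8.5)"
```

```text
clock: 5.02
tool_pos: [0.4977, -0.2811, 0.0096]
eef_rot: [3.141, -0.0, 0.6]
force: [0.1, -0.1, 0.3]
grip_width: 0.0564
clock: 5.6
tool_pos: [0.4984, -0.2813, 0.0101]
eef_rot: [3.14, -0.001, 0.6]
force: [-1.4, 2.0, 6.5]
grip_width: 0.0399
clock: 6.27
tool_pos: [0.4989, -0.2817, 0.1719]
eef_rot: [3.137, -0.002, 0.6]
force: [-0.5, -0.6, -1.2]
grip_width: 0.0398
tcp [ 0.4979 -0.281   0.1694] yaw 34.37 t 6.32 F [ 0.   0.3 -1.2] w 0.04 q6 0.37
rows units total x,y,z [ 5.26 -5.82 -0.77] twist 8.57
```

View pics/w3.png

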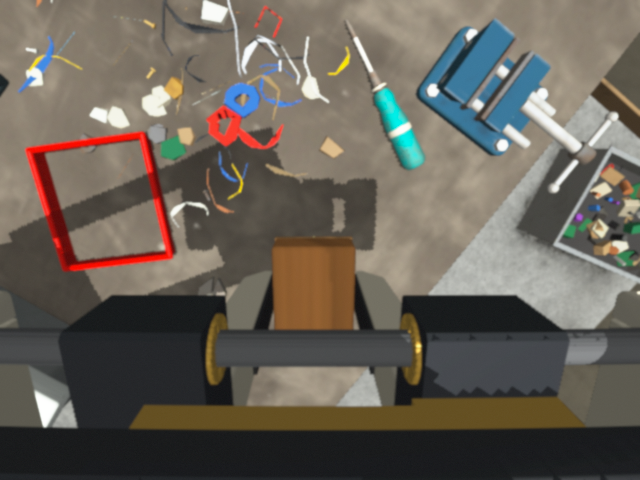

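```bash

python3 -c "
from h import *
c=env.capture('wrist')
s=env.state();M=R.from_euler('xyz',s['eef_rot']).as_matrix()
zt=s['tool_pos'][2]+0.010
for p in [(314,238),(275,240),(353,240)]:
  w=px2w(c,*p,zt); print((M.T@(w-s['tool_pos']))*1000, M.T@(px2w(c,*p)-s['tool_pos'])*1000)
togo([0.575,0.045,0.26],-8.5)"

```

```text
[ 28.85372932   1.38569048 -10.01397727] [25.16869815  1.43866797  4.10263092]
[ 27.89997277 -17.01924248  -9.99318334] [ 24.97223522 -18.2505588    0.97122235]
[ 27.85603866  19.79450775 -10.03393446] [-18.60627962  40.62361496 163.74289952]
tcp [ 0.497  -0.2804  0.1676] yaw 34.37 t 6.37 F [-0.1 -0.4 -0.9] w 0.04 q6 0.37
rows units total x,y,z [ 6.2  -5.62 -2.31] twist 8.57
```

```bash

python3 -m handwheel '[{"x":0.3,"y":-0.3,"z":-0.4,"twist":0},{"x":0.6,"y":-0.6,"z":-0.5,"twist":0},{"x":0.7,"y":-0.6,"z":-0.5,"twist":0},{"x":0.7,"y":-0.6,"z":-0.5,"twist":0},{"x":0.7,"y":-0.6,"z":-0.3,"twist":0},{"x":0.7,"y":-0.6,"z":0,"twist":0},{"x":0.7,"y":-0.6,"z":0,"twist":0},{"x":0.7,"y":-0.6,"z":0,"twist":0},{"x":0.5,"y":-0.6,"z":0,"twist":0},{"x":0.3,"y":-0.4,"z":0,"twist":0},{"x":0.2,"y":-0.1,"z":0,"twist":0},{"x":0,"y":0,"z":0,"twist":0.5}]'
python3 -m handwheel '[{"x":0,"y":0,"z":0,"twist":0.9},{"x":0,"y":0,"z":0,"twist":0.9},{"x":0,"y":0,"z":0,"twist":0.9},{"x":0,"y":0,"z":0,"twist":0.9},{"x":0,"y":0,"z":0,"twist":0.9},{"x":0,"y":0,"z":0,"twist":0.9},{"x":0,"y":0,"z":0,"twist":0.9},{"x":0,"y":0,"z":0,"twist":0.9},{"x":0,"y":0,"z":0,"twist":0.8},{"x":0,"y":0,"z":0,"twist":0},{"x":0,"y":0,"z":0,"twist":0}]'
python3 -c "
from h import *
snap('wrist','w4')
togo([0.575,0.045,0.26],-8.5)"
```

```text
clock: 7.37
tool_pos: [0.5717, 0.0434, 0.2536]
eef_rot: [-3.139, 0.003, 0.56]
force: [-0.8, -1.0, -0.8]
grip_width: 0.0397
clock: 8.28
tool_pos: [0.5718, 0.0407, 0.2546]
eef_rot: [3.141, 0.003, -0.14]
force: [-0.4, 0.3, -0.8]
grip_width: 0.0399
tcp [0.5719 0.0409 0.255 ] yaw -8.02 t 8.33 F [-0.6  0.3 -0.6] w 0.0393 q6 1.69
rows units total x,y,z [ 0.06 -0.11 -0.13] twist 0.1
```

View pics/w4.png

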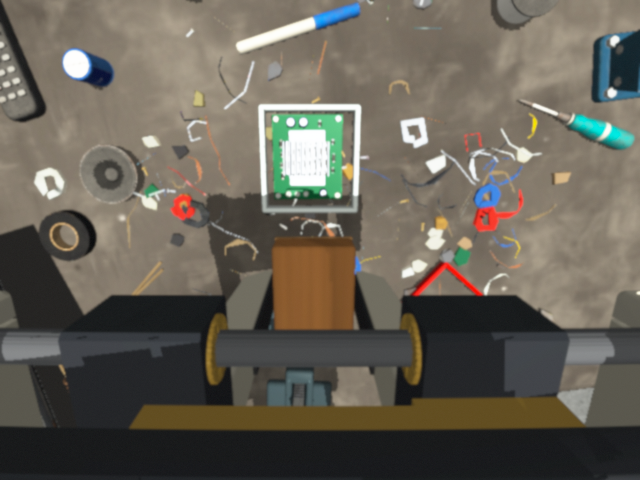

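```bash

cat > hs.py <<'E'
from h import *
import sys
cam=sys.argv[1]
c=snap(cam); im=c['pixels']
for l,z in (('heat_sink_mid',.045),('tray',.02),('board',.0046)):
  for d in env.landmark_of(cam,l)[:1]: print(l,'lm',np.round(d['centre'],4),round(d['p'],2))
  for m in env.masks_of(cam,l)[:1]:
    vs,us=np.nonzero(m['region']); Q=np.array([px2w(c,a,b,z)[:2] for a,b in zip(us,vs)])*1000
    r=cv2.minAreaRect(Q.astype(np.float32));print(l,'mask',round(m['p'],2),np.round(r[0],1),np.round(r[1],1),round(r[2],2),us.min(),us.max(),vs.min(),vs.max())
E
python3 hs.py wrist; python3 - <<'E'
from h import *
c=env.capture('wrist')
cv2.imwrite('pics/w4c.png',cv2.resize(c['pixels'][95:220,250:370],None,fx=4.8,fy=4.8,interpolation=cv2.INTER_CUBIC))
E
```

```text
heat_sink_mid lm [0.634  0.044  0.0291] 0.78
heat_sink_mid mask 0.69 [631.1  40.5] [48.7 34.1] 81.9 283 329 141 174
tray mask 0.93 [626.9  38. ] [112.6 118.3] 81.91 258 360 105 212
board lm [ 0.6251 -0.2705  0.0025] 0.43
board mask 0.81 [630.   39.9] [81.5 96.1] 81.48 272 343 114 198
```

View pics/w4c.png

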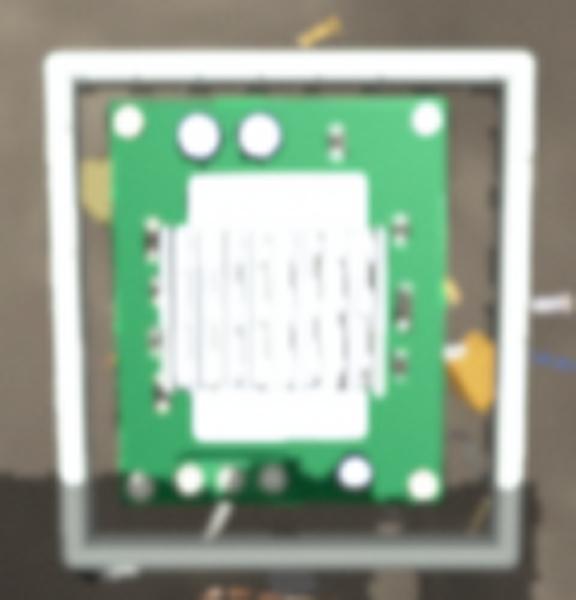

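The crop shows something the text states differently. The heat sink's 50 mm side runs across the picture, along the tray's y (px 283–329), and its 36 mm side along the tray's x. The block therefore goes with its 52 mm side along the tray's y. In my present grasp the 188 mm gripper body would then reach the clamp handle, so I'll set the block down and regrasp it across its length.

```bash

python3 -m handwheel '[{"x":0,"y":0,"z":0,"twist":-0.9},{"x":0,"y":0.2,"z":0,"twist":-0.9},{"x":0,"y":0.5,"z":0,"twist":-0.9},{"x":0,"y":0.6,"z":0,"twist":-0.9},{"x":0,"y":0.6,"z":0,"twist":-0.9},{"x":0,"y":0.6,"z":0,"twist":-0.9},{"x":0,"y":0.6,"z":0,"twist":-0.9},{"x":0,"y":0.6,"z":0,"twist":-0.9},{"x":0,"y":0.6,"z":0,"twist":-0.9},{"x":0,"y":0.6,"z":0,"twist":-0.4},{"x":0,"y":0.5,"z":0,"twist":0},{"x":0,"y":0.2,"z":0,"twist":0}]'
python3 -c "
from h import *
togo([0.497,-0.2807,0.06],34.3)"
```

```text
clock: 9.73
tool_pos: [0.6422, -0.1691, 0.2559]
eef_rot: [3.141, 0.0, 0.598]
force: [0.3, 0.3, -0.8]
grip_width: 0.0399
tcp [ 0.6422 -0.1691  0.2559] yaw 34.28 t 9.73 F [ 0.3  0.3 -0.8] w 0.0399 q6 0.64
rows units total x,y,z [-4.57  0.26  4.9 ] twist -0.0
```

```bash

python3 -m handwheel '[{"x":-0.3,"y":0,"z":0,"twist":0},{"x":-0.6,"y":0,"z":0.2,"twist":0},{"x":-0.7,"y":0,"z":0.3,"twist":0},{"x":-0.7,"y":0,"z":0.5,"twist":0},{"x":-0.7,"y":0.1,"z":0.7,"twist":0},{"x":-0.7,"y":0.1,"z":0.7,"twist":0},{"x":-0.5,"y":0.06,"z":0.7,"twist":0},{"x":-0.3,"y":0,"z":0.7,"twist":0},{"x":-0.07,"y":0,"z":0.6,"twist":0},{"x":0,"y":0,"z":0.4,"twist":0},{"x":0,"y":0,"z":0.1,"twist":0},{"x":0,"y":0,"z":0,"twist":0}]'
python3 -c "
from h import *
togo([0.497,-0.2807,0.011],34.3)"
```

```text
clock: 10.73
tool_pos: [0.4956, -0.2774, 0.059]
eef_rot: [-3.139, 0.001, 0.6]
force: [-0.1, 1.1, -0.9]
grip_width: 0.04
tcp [ 0.4956 -0.2774  0.059 ] yaw 34.37 t 10.73 F [-0.1  1.1 -0.9] w 0.04 q6 0.37
rows units total x,y,z [-0.02  0.09  1.2 ] twist 0.01
```

```bash

python3 -m handwheel '[{"x":0,"y":0,"z":0.5,"twist":0},{"x":0,"y":0,"z":0.4,"twist":0},{"x":0,"y":0,"z":0.2,"twist":0},{"x":0,"y":0,"z":0.05,"twist":0},{"x":0,"y":0,"z":0,"twist":0},{"x":0,"y":0,"z":0,"twist":0}]'
python3 -c "
from h import *
togo([0.497,-0.2807,0.010],34.3)"
```

```text
clock: 11.23
tool_pos: [0.4976, -0.2789, 0.0158]
eef_rot: [3.14, -0.001, 0.6]
force: [-0.2, -0.5, -0.5]
grip_width: 0.0398
tcp [ 0.4976 -0.2789  0.0158] yaw 34.38 t 11.23 F [-0.2 -0.5 -0.5] w 0.0398 q6 0.37
rows units total x,y,z [-0.04  0.03  0.14] twist 0.02
```

```bash

python3 -m handwheel '[{"x":0,"y":0,"z":0.1,"twist":0},{"x":0,"y":0,"z":0.05,"twist":0},{"x":0,"y":0,"z":0,"twist":0}]'
python3 -c "
from h import *
togo([0.497,-0.2807,0.010],34.3)"
```

```text
clock: 11.48
tool_pos: [0.4976, -0.2792, 0.0096]
eef_rot: [3.139, -0.001, 0.6]
force: [-0.0, -0.2, 4.2]
grip_width: 0.0398
tcp [ 0.4976 -0.2792  0.0096] yaw 34.37 t 11.48 F [-0.  -0.2  4.2] w 0.0398 q6 0.37
rows units total x,y,z [-0.03  0.02 -0.01] twist 0.01
```

```bash

python3 -m handwheel '[{"x":0,"y":0,"z":0,"twist":0},{"x":0,"y":0,"z":0,"twist":0},{"x":0,"y":0,"z":0,"twist":0},{"x":0,"y":0,"z":-0.3,"twist":0},{"x":0,"y":0,"z":-0.6,"twist":0},{"x":0,"y":0,"z":-0.6,"twist":0.9},{"x":0,"y":0,"z":0,"twist":1},{"x":0,"y":0,"z":0,"twist":1},{"x":0,"y":0,"z":0,"twist":1},{"x":0,"y":0,"z":0,"twist":1},{"x":0,"y":0,"z":0,"twist":1},{"x":0,"y":0,"z":0,"twist":1}]' 0.8
python3 -m handwheel '[{"x":0,"y":0,"z":0,"twist":1},{"x":0,"y":0,"z":0,"twist":1},{"x":0,"y":0,"z":0,"twist":1},{"x":0,"y":0,"z":0,"twist":1},{"x":0,"y":0,"z":0,"twist":1},{"x":0,"y":0,"z":0,"twist":1},{"x":0,"y":0,"z":0,"twist":1},{"x":0,"y":0,"z":0,"twist":1},{"x":0,"y":0,"z":0,"twist":1},{"x":0,"y":0,"z":0,"twist":1},{"x":0,"y":0,"z":0,"twist":1},{"x":0,"y":0,"z":0,"twist":0}]'
python3 -c "
from h import *
snap('wrist','w5')
togo([0.4965,-0.2797,0.009],-55.6)"
```

```text
clock: 12.48
tool_pos: [0.4967, -0.2786, 0.0693]
eef_rot: [3.141, -0.0, -0.007]
force: [-0.4, -0.3, 0.1]
grip_width: 0.0746
clock: 13.48
tool_pos: [0.4967, -0.2786, 0.0692]
eef_rot: [-3.141, -0.0, -0.966]
force: [-0.3, -0.9, 0.5]
grip_width: 0.0744
tcp [ 0.4967 -0.2786  0.0691] yaw -55.06 t 13.53 F [-0.8  0.5 -0. ] w 0.0739 q6 1.93
rows units total x,y,z [0.02 0.02 1.5 ] twist 0.11
```

View pics/w5.png

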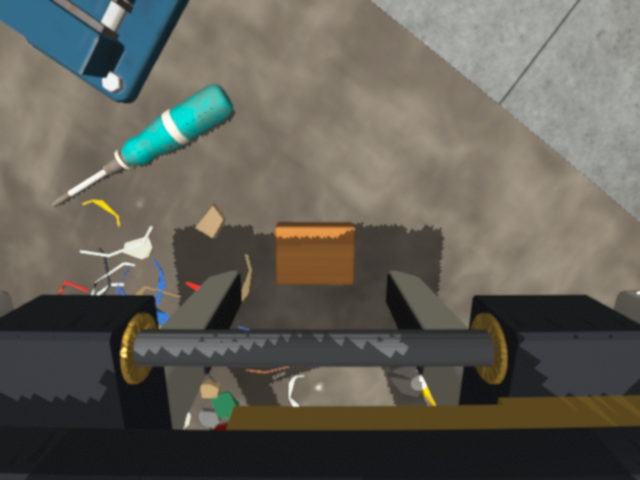

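The block sits between the fingers with its long side across (px 276–355). I'll lower and grip.

```bash

python3 -m handwheel '[{"x":0,"y":0,"z":0.4,"twist":0.1},{"x":0,"y":0,"z":0.5,"twist":0},{"x":0,"y":0,"z":0.4,"twist":0},{"x":0,"y":0,"z":0.18,"twist":0},{"x":0,"y":0,"z":0,"twist":0},{"x":0,"y":0,"z":0,"twist":0}]'
python3 -m handwheel '[{"x":0,"y":0,"z":0,"twist":0},{"x":0,"y":0,"z":0,"twist":0},{"x":0,"y":0,"z":0,"twist":0},{"x":0,"y":0,"z":0,"twist":0},{"x":0,"y":0,"z":0,"twist":0},{"x":0,"y":0,"z":0,"twist":0}]' 0.3 15
python3 -c "
from h import *
togo([0.4965,-0.2797,0.009],-55.6)"
python3 -m handwheel '[{"x":0,"y":0,"z":-0.4,"twist":0},{"x":0,"y":0,"z":-0.7,"twist":0},{"x":0,"y":0,"z":-0.8,"twist":0},{"x":0,"y":0,"z":-0.8,"twist":-0.5},{"x":0,"y":0,"z":-0.8,"twist":-1},{"x":0,"y":0,"z":-0.8,"twist":-1},{"x":0,"y":0,"z":-0.8,"twist":-1},{"x":0,"y":0,"z":-0.6,"twist":-1},{"x":0,"y":0,"z":-0.4,"twist":-1},{"x":0,"y":0,"z":0,"twist":-1},{"x":0,"y":0,"z":0,"twist":-1},{"x":0,"y":0,"z":0,"twist":-1}]'
python3 -m handwheel '[{"x":0,"y":0,"z":0,"twist":-1},{"x":0,"y":0,"z":0,"twist":0}]'
python3 -c "
from h import *
togo([0.575,0.043,0.255],-8.1)"
```

```text
clock: 14.03
tool_pos: [0.4965, -0.2784, 0.0094]
eef_rot: [3.141, 0.0, -0.97]
force: [-1.0, 0.6, 0.0]
grip_width: 0.0744
clock: 14.53
tool_pos: [0.4971, -0.2789, 0.01]
eef_rot: [-3.141, -0.001, -0.971]
force: [-1.5, 0.6, 6.0]
grip_width: 0.0518
tcp [ 0.4971 -0.2789  0.01  ] yaw -55.63 t 14.53 F [-1.5  0.6  6. ] w 0.0518 q6 1.94
rows units total x,y,z [0.01 0.02 0.03] twist -0.01
clock: 15.53
tool_pos: [0.4966, -0.2785, 0.2535]
eef_rot: [3.141, -0.0, -0.225]
force: [0.1, 0.2, -0.9]
grip_width: 0.0518
clock: 15.7
tool_pos: [0.4964, -0.2783, 0.2528]
eef_rot: [-3.141, 0.001, -0.138]
force: [0.5, -0.4, -0.1]
grip_width: 0.0516
tcp [ 0.4964 -0.2783  0.2528] yaw -7.9 t 15.7 F [ 0.5 -0.4 -0.1] w 0.0516 q6 1.11
rows units total x,y,z [ 0.84 -8.23 -0.05] twist 0.04
```

```bash

python3 -m handwheel '[{"x":0.1,"y":-0.4,"z":0,"twist":0},{"x":0.1,"y":-0.8,"z":0,"twist":0},{"x":0.1,"y":-0.9,"z":0,"twist":0},{"x":0.1,"y":-0.9,"z":0,"twist":0},{"x":0.1,"y":-0.9,"z":0,"twist":0},{"x":0.1,"y":-0.9,"z":0,"twist":0},{"x":0.1,"y":-0.9,"z":0,"twist":0},{"x":0.1,"y":-0.9,"z":0,"twist":0},{"x":0,"y":-0.8,"z":0,"twist":0},{"x":0,"y":-0.5,"z":0,"twist":0},{"x":0,"y":-0.3,"z":0,"twist":0},{"x":0,"y":0,"z":0,"twist":0}]'
python3 hs.py wrist; python3 hs.py top;python3 hs.py side; python3 - <<'E'
from h import *
c=snap('wrist','w6')
cv2.imwrite('pics/w6c.png',cv2.resize(c['pixels'][95:220,250:370],None,fx=4.8,fy=4.8,interpolation=cv2.INTER_CUBIC))
togo([0.63,0.0415,0.255],-8.1)
E
```

```text
clock: 16.7
tool_pos: [0.5746, 0.0438, 0.2529]
eef_rot: [-3.141, 0.001, -0.141]
force: [-0.6, -1.1, -0.4]
grip_width: 0.0519
heat_sink_mid lm [0.6307 0.0439 0.0344] 0.81
heat_sink_mid mask 0.73 [630.5  39.8] [48.7 34. ] 81.86 287 333 144 177
tray mask 0.82 [627.3  37.5] [111.6 117.9] 81.88 262 363 107 214
board mask 0.76 [629.8  40.2] [81.6 98.2] 83.11 274 345 116 202
heat_sink_mid lm [ 7.631e-01 -2.068e-01 -4.000e-04] 0.56
tray mask 0.8 [ 401.6 -106.6] [122.8 113.4] 42.13 320 394 299 374
heat_sink_mid lm [0.629  0.0427 0.0343] 0.75
heat_sink_mid mask 0.63 [617.4  59.9] [80.9 62.3] 84.98 264 293 299 321
tray lm [ 0.6268  0.0382 -0.0032] 0.92
tray mask 0.93 [618.9  48.6] [128.6 134.5] 81.62 243 320 305 340
board lm [0.6292 0.0389 0.0034] 0.88
board mask 0.75 [640.6  31.1] [ 74.7 101.2] 81.82 254 306 312 333
tcp [0.5747 0.0417 0.2532] yaw -8.13 t 17.8 F [ 0.7 -0.6 -0.2] w 0.0519 q6 1.7
rows units total x,y,z [ 1.37 -0.19 -0.05] twist -0.01
```

View pics/w6.png

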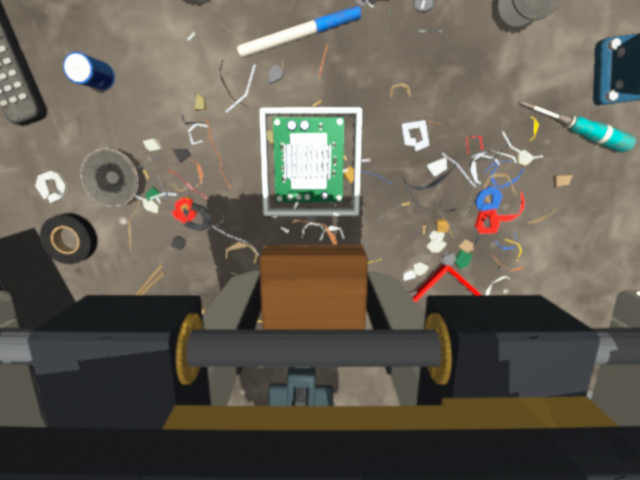

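View pics/w6c.png

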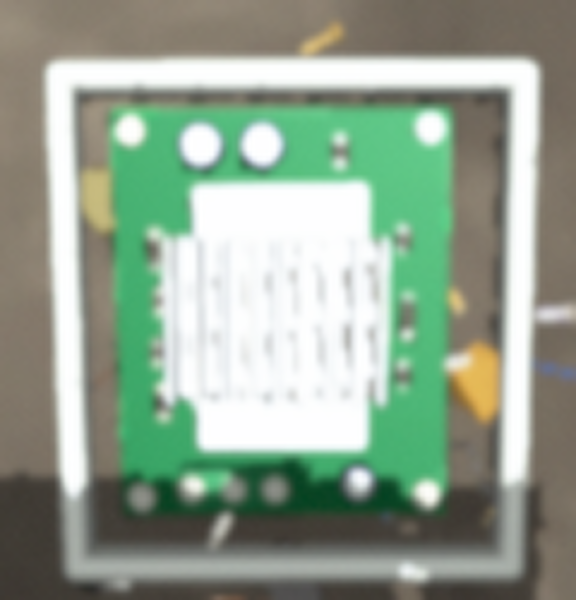

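```bash

python3 - <<'E'
from h import *
c=env.capture('wrist'); f=lambda x,y:(250+x/4.8-.4,95+y/4.8-.4)
hs=[px2w(c,*f(x,y),.045) for x,y in((165,237),(388,238),(388,403),(165,403))]
tr=[px2w(c,*f(x,y),.02) for x,y in((48,62),(538,62),(525,577),(66,580))]
for n,q in(('hs',hs),('tray',tr)):
  q=np.array(q);print(n,q.mean(0).round(4),[np.linalg.norm(q[i]-q[i-1]).round(4) for i in range(4)],[np.degrees(np.arctan2(*(q[a]-q[b])[[1,0]])).round(1) for a,b in((0,1),(3,2),(0,3),(1,2))])
D=c['depth'];vs,us=np.nonzero(env.masks_of('wrist','heat_sink_mid')[0]['region'])
print(np.percentile([px2w(c,u,v)[2] for u,v in zip(us,vs)],[10,50,90]))
# held block in view
s=env.state();M=R.from_euler('xyz',s['eef_rot']).as_matrix()
for p in [(262,247),(365,247)]:
  for dz in(.010,-.010): print(p,dz,(M.T@(px2w(c,*p,s['tool_pos'][2]-dz)-s['tool_pos'])*1000).round(1))
E
```

```text
hs [0.6302 0.0405 0.045 ] [np.float64(0.0358), np.float64(0.0484), np.float64(0.0355), np.float64(0.0496)] [np.float64(81.6), np.float64(81.8), np.float64(-9.4), np.float64(-7.5)]
tray [0.6268 0.0372 0.02  ] [np.float64(0.1193), np.float64(0.1109), np.float64(0.1185), np.float64(0.1118)] [np.float64(81.8), np.float64(82.2), np.float64(-8.2), np.float64(-7.8)]
[0.02521364 0.02688637 0.04587635]
(262, 247) 0.01 [ 18.9 -27.2  10. ]
(262, 247) -0.01 [ 24.7 -24.2 -10. ]
(365, 247) 0.01 [18.8 27.3 10. ]
(365, 247) -0.01 [ 24.7  24.2 -10. ]
```

```bash

python3 -c "
from h import *
togo([0.6306,0.0412,0.085],-8.2)"
python3 -m handwheel '[{"x":0.3,"y":-0.05,"z":0,"twist":0},{"x":0.4,"y":-0.05,"z":0.2,"twist":0},{"x":0.4,"y":-0.05,"z":0.4,"twist":0},{"x":0.27,"y":-0.04,"z":0.6,"twist":0},{"x":0,"y":0,"z":0.7,"twist":0},{"x":0,"y":0,"z":0.7,"twist":0},{"x":0,"y":0,"z":0.7,"twist":0},{"x":0,"y":0,"z":0.5,"twist":0},{"x":0,"y":0,"z":0.3,"twist":0},{"x":0,"y":0,"z":0.1,"twist":0},{"x":0,"y":0,"z":0,"twist":0},{"x":0,"y":0,"z":0,"twist":0}]'
python3 -c "
from h import *
snap('side','s6')
togo([0.6306,0.0412,0.055],-8.2)"
```

```text
tcp [0.5747 0.0417 0.2532] yaw -8.13 t 17.9 F [ 0.8 -0.3  0.1] w 0.0522 q6 1.7
rows units total x,y,z [ 1.39 -0.19  4.2 ] twist 0.01
clock: 18.9
tool_pos: [0.6309, 0.0414, 0.0866]
eef_rot: [-3.141, -0.002, -0.142]
force: [0.9, -0.3, -1.0]
grip_width: 0.0517
tcp [0.6314 0.0414 0.0873] yaw -8.14 t 18.95 F [ 0.7 -0.1  0.3] w 0.052 q6 1.7
rows units total x,y,z [-0.02  0.01  0.81] twist 0.01
```

View pics/s6.png

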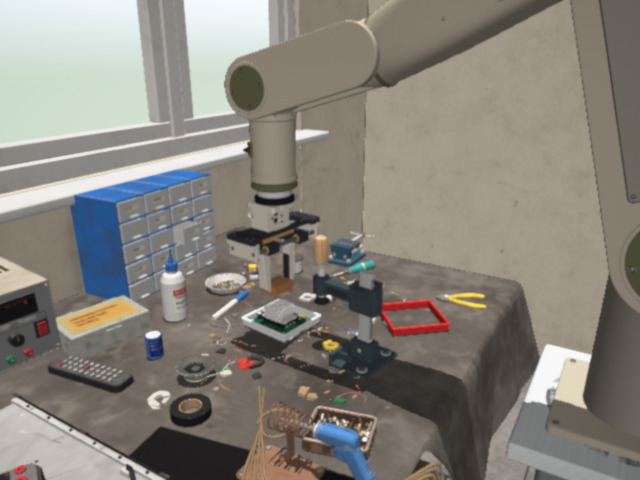

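```bash

python3 -m handwheel '[{"x":-0.01,"y":0,"z":0.25,"twist":0},{"x":0,"y":0,"z":0.25,"twist":0},{"x":0,"y":0,"z":0.1,"twist":0},{"x":0,"y":0,"z":0.03,"twist":0},{"x":0,"y":0,"z":0,"twist":0},{"x":0,"y":0,"z":0,"twist":0}]'
python3 -m handwheel '[{"x":0,"y":0,"z":0.06,"twist":0},{"x":0,"y":0,"z":0,"twist":0}]'
python3 -c "
from h import *
c=snap('side');cv2.imwrite('pics/s7.png',cv2.resize(c['pixels'][255:345,225:345],None,fx=5,fy=5,interpolation=cv2.INTER_CUBIC))
togo([0.6306,0.0412,0.055],-8.2)"
```

```text
clock: 19.45
tool_pos: [0.6295, 0.0415, 0.0598]
eef_rot: [3.142, 0.0, -0.142]
force: [-0.2, 0.6, -0.3]
grip_width: 0.052
clock: 19.62
tool_pos: [0.6298, 0.0415, 0.0576]
eef_rot: [-3.142, -0.0, -0.142]
force: [-0.6, 0.8, -0.6]
grip_width: 0.052
tcp [0.6296 0.0415 0.0576] yaw -8.14 t 19.67 F [ 0.7  0.7 -0.8] w 0.052 q6 1.7
rows units total x,y,z [0.02 0.   0.06] twist 0.01
```

View pics/s7.png

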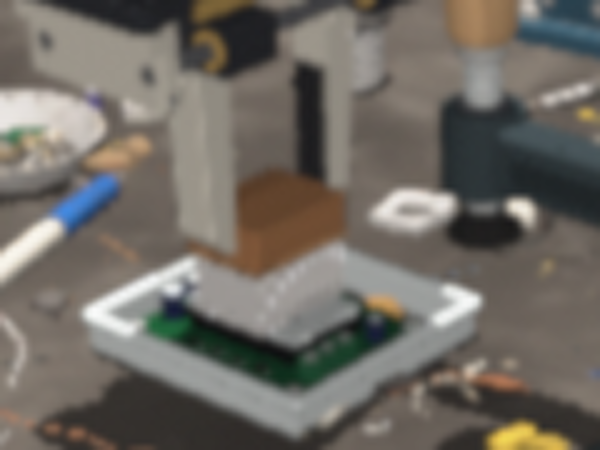

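```bash

python3 -m handwheel '[{"x":0.01,"y":0,"z":0.05,"twist":0},{"x":0,"y":0,"z":0,"twist":0},{"x":0,"y":0,"z":0,"twist":0}]'
python3 -m handwheel '[{"x":0,"y":0,"z":0.03,"twist":0},{"x":0,"y":0,"z":0,"twist":0},{"x":0,"y":0,"z":0,"twist":0}]'
python3 -c "
from h import *
c=snap('side');cv2.imwrite('pics/s8.png',cv2.resize(c['pixels'][255:345,225:345],None,fx=5,fy=5,interpolation=cv2.INTER_CUBIC))
togo([0.6306,0.0412,0.055],-8.2)"
```

```text
clock: 19.92
tool_pos: [0.6299, 0.0414, 0.0555]
eef_rot: [-3.142, 0.0, -0.142]
force: [0.2, 0.1, -0.4]
grip_width: 0.0515
clock: 20.17
tool_pos: [0.6304, 0.0414, 0.055]
eef_rot: [-3.141, -0.001, -0.142]
force: [-1.0, 0.5, 3.9]
grip_width: 0.0521
tcp [0.6304 0.0414 0.055 ] yaw -8.14 t 20.22 F [-1.2  0.8  5.9] w 0.052 q6 1.7
rows units total x,y,z [0.01 0.   0.  ] twist 0.01
```

View pics/s8.png

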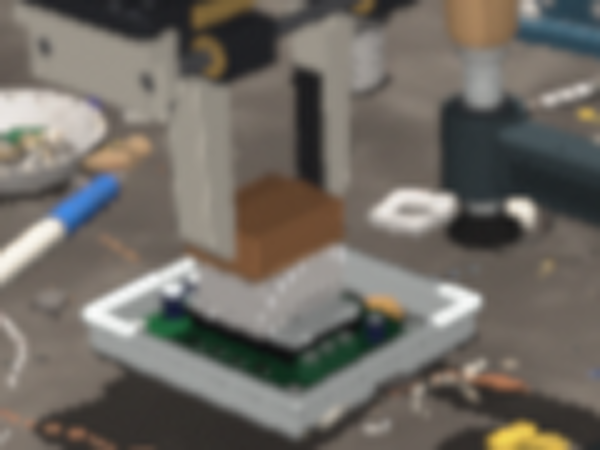

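```bash

python3 -m handwheel '[{"x":0,"y":0,"z":-0.03,"twist":0},{"x":0,"y":0,"z":0,"twist":0},{"x":0,"y":0,"z":0,"twist":0},{"x":0,"y":0,"z":0,"twist":0}]' 0.75
python3 -m handwheel '[{"x":0,"y":0,"z":-0.2,"twist":0},{"x":0,"y":0,"z":-0.5,"twist":0},{"x":0,"y":0,"z":-0.8,"twist":0},{"x":0,"y":0,"z":-0.9,"twist":0},{"x":0,"y":0,"z":-0.9,"twist":0},{"x":0,"y":0,"z":-0.8,"twist":0},{"x":0,"y":0,"z":-0.6,"twist":0},{"x":0,"y":0,"z":-0.3,"twist":0},{"x":0,"y":0,"z":0,"twist":0},{"x":0,"y":0,"z":0,"twist":0}]'
python3 -c "
from h import *
snap('wrist','w9')
c=snap('side');cv2.imwrite('pics/s9.png',cv2.resize(c['pixels'][255:345,225:345],None,fx=5,fy=5,interpolation=cv2.INTER_CUBIC))
togo([0.6306,0.0412,0.055],-8.2)"
```

```text
clock: 20.55
tool_pos: [0.6298, 0.0414, 0.0552]
eef_rot: [3.142, 0.0, -0.142]
force: [-0.5, 0.5, -1.1]
grip_width: 0.0691
clock: 21.38
tool_pos: [0.6301, 0.0414, 0.2553]
eef_rot: [-3.142, -0.0, -0.142]
force: [0.0, -0.4, -0.2]
grip_width: 0.0699
tcp [0.6289 0.0415 0.2527] yaw -8.14 t 21.48 F [-0.6 -0.6 -0.1] w 0.0697 q6 1.7
rows units total x,y,z [ 0.06 -0.    4.94] twist 0.01
```

View pics/w9.png

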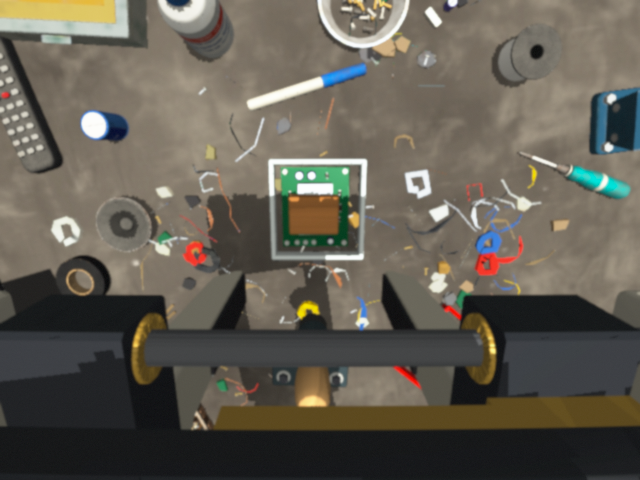

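View pics/s9.png

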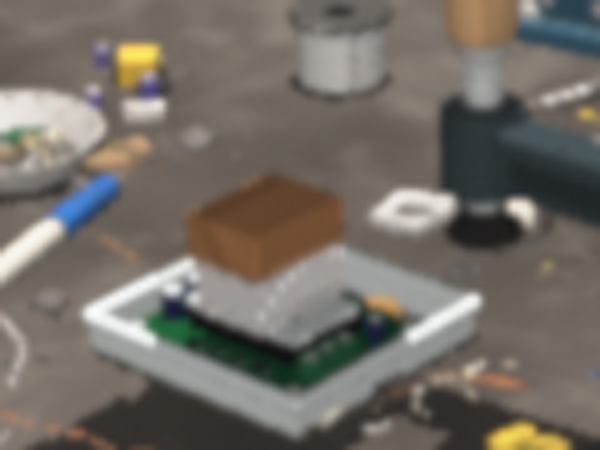

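```bash
cat >> h.py <<'E'
def box(c,im,ctr,yaw,L,W,z0,z1,col,f,off):
    a=np.radians(yaw);ex=np.array([np.cos(a),np.sin(a)]);ey=np.array([-ex[1],ex[0]])
    for z in(z0,z1):
        P=[np.r_[np.array(ctr)+sx*L/2*ex+sy*W/2*ey,z] for sx,sy in((1,1),(1,-1),(-1,-1),(-1,1))]
        q=((w2px(c,np.array(P))-off+.5)*f).astype(int)
        cv2.polylines(im,[q.reshape(-1,1,2)],True,col,1)
E
python3 - <<'E'
from h import *
out=[]
for cam,(x,y,w,h),f in(('wrist',(255,145,125,125),3.2),('side',(225,265,120,75),3.2)):
    c=env.capture(cam)
    im=cv2.resize(c['pixels'][y:y+h,x:x+w],None,fx=f,fy=f,interpolation=cv2.INTER_CUBIC)
    box(c,im,(.6302,.0412),-8.2,.040,.052,.045,.065,(0,0,255),f,(x,y))
    box(c,im,(.6302,.0412),-8.2,.036,.050,.0215,.045,(255,0,255),f,(x,y))
    box(c,im,(.628,.038),-8.1,.120,.112,.0,.020,(255,255,0),f,(x,y))
    out.append(im)
H=max(o.shape[0] for o in out)
o=np.zeros((H,sum(o.shape[1] for o in out),3),np.uint8);x=0
for q in out:o[:q.shape[0],x:x+q.shape[1]]=q;x+=q.shape[1]
cv2.imwrite('pics/ov1.png',o);print(o.shape)
E
```

```text
(400, 784, 3)
```

View pics/ov1.png

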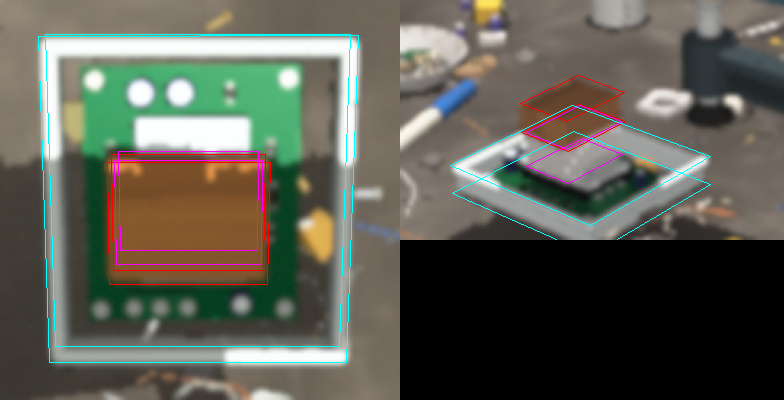

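Both views match the model: the block lies centred and lengthwise on the fins. Next, the clamp's pose from the first top picture.

```bash
python3 - <<'E'
from h import *
c=env.capture('top'); im0=cv2.imread('pics/top0.png')
x,y,w,h,f=235,255,80,100,6
im=cv2.resize(im0[y:y+h,x:x+w],None,fx=f,fy=f,interpolation=cv2.INTER_CUBIC)
im2=im.copy()
bar=np.array([.4205,.0745]);yaw=-8.5
a=np.radians(yaw);ex=np.array([np.cos(a),np.sin(a)])
box(c,im2,bar,yaw,.025,.009,.174,.174,(0,0,255),f,(x,y))
ey=np.array([-ex[1],ex[0]])
q=((w2px(c,np.array([np.r_[bar+.04*ex+s*.052*ey,.026] for s in(1,-1)]))-(x,y)+.5)*f).astype(int);cv2.line(im2,tuple(map(int,q[0])),tuple(map(int,q[1])),(0,255,255),1)
s=bar+.1*ex
for z,r in((.203,.014),):
  P=np.array([np.r_[s+r*np.array([np.cos(t),np.sin(t)]),z] for t in np.linspace(0,6.28,24)])
  cv2.polylines(im2,[((w2px(c,P)-(x,y)+.5)*f).astype(int).reshape(-1,1,2)],True,(255,0,255),1)
cv2.imwrite('pics/cl.png',np.hstack([im,im2])[:,:800])
cv2.imwrite('pics/cl2.png',im2)
E
```

```text
(no output)
```

View pics/cl2.png

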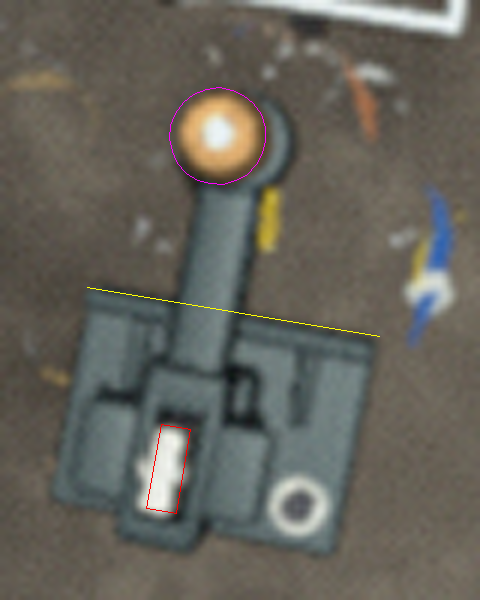

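```bash

python3 -c "
from h import *
togo([0.7018,0.0275,0.12],-8.5)"
python3 -m handwheel '[{"x":0.2,"y":0,"z":0,"twist":0},{"x":0.4,"y":0,"z":0,"twist":0},{"x":0.5,"y":0.03,"z":0.2,"twist":0},{"x":0.4,"y":0.03,"z":0.4,"twist":0},{"x":0.2,"y":0.03,"z":0.6,"twist":0},{"x":0.1,"y":0,"z":0.7,"twist":0},{"x":0.03,"y":0,"z":0.6,"twist":0},{"x":0,"y":0,"z":0.5,"twist":0},{"x":0,"y":0,"z":0.3,"twist":0},{"x":0,"y":0,"z":0,"twist":0},{"x":0,"y":0,"z":0,"twist":0}]' 0.6
python3 -c "
from h import *
snap('wrist','w10')
togo([0.7018,0.0275,0.007],-8.5)"
```

```text
tcp [0.629  0.0414 0.253 ] yaw -8.14 t 21.63 F [ 0.7 -0.5  0.4] w 0.0695 q6 1.7
rows units total x,y,z [1.86 0.09 3.32] twist 0.07
clock: 22.55
tool_pos: [0.7017, 0.0275, 0.123]
eef_rot: [3.141, 0.002, -0.142]
force: [0.1, -0.4, 0.0]
grip_width: 0.0563
tcp [0.7027 0.0275 0.1247] yaw -8.14 t 22.6 F [-0.4 -0.4  0.5] w 0.056 q6 1.68
rows units total x,y,z [-0.02  0.    2.94] twist 0.07
```

View pics/w10.png

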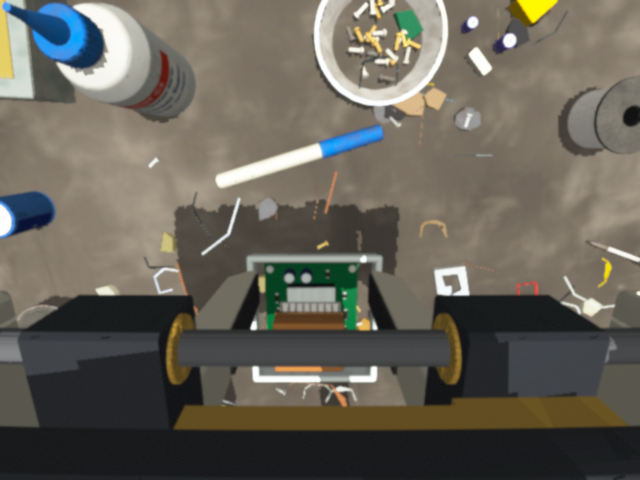

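```bash

python3 -c "
from h import *
c=env.capture('wrist')
s=env.state();M=R.from_euler('xyz',s['eef_rot']).as_matrix()
for p in((250,256),(380,256)): w=px2w(c,*p,.02);print(w,(M.T@(w-s['tool_pos'])*1000).round(1))
"
python3 -m handwheel '[{"x":0,"y":0,"z":0.3,"twist":0.07},{"x":0,"y":0,"z":0.5,"twist":0},{"x":0,"y":0,"z":0.6,"twist":0},{"x":0,"y":0,"z":0.6,"twist":0},{"x":0,"y":0,"z":0.5,"twist":0},{"x":0,"y":0,"z":0.3,"twist":0},{"x":0,"y":0,"z":0.1,"twist":0},{"x":0,"y":0,"z":0,"twist":0},{"x":0,"y":0,"z":0,"twist":0}]'
python3 -c "
from h import *
c=snap('wrist','w11')
c=snap('side');cv2.imwrite('pics/s11.png',cv2.resize(c['pixels'][255:345,225:345],None,fx=5,fy=5,interpolation=cv2.INTER_CUBIC))
togo([0.7018,0.0275,0.007],-8.5)"
```

```text
[0.69401358 0.08123999 0.02      ] [-16.9 -51.9 105.6]
[ 0.67888093 -0.02407775  0.02      ] [-17.   54.5 105.6]
clock: 23.4
tool_pos: [0.703, 0.0275, 0.009]
eef_rot: [-3.141, -0.002, -0.148]
force: [0.1, 0.9, 0.6]
grip_width: 0.0559
tcp [0.7036 0.0275 0.0098] yaw -8.49 t 23.5 F [ 0.2  0.  -0.6] w 0.0558 q6 1.69
rows units total x,y,z [-0.04  0.01  0.07] twist 0.0
```

View pics/s11.png

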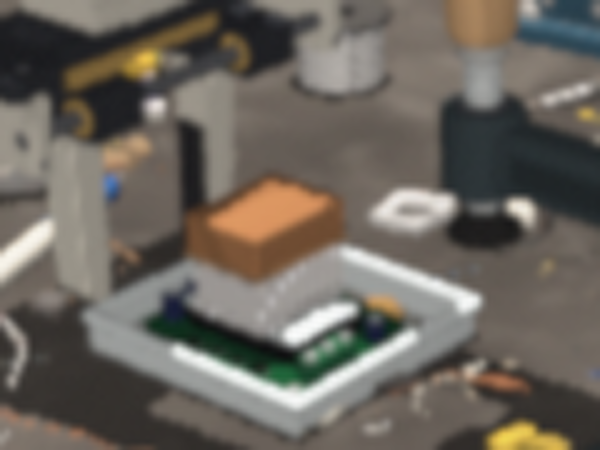

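View pics/w11.png

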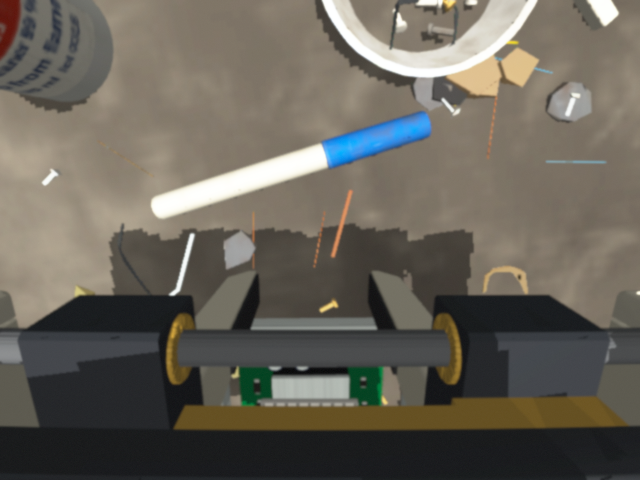

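```bash

python3 -m handwheel '[{"x":-0.05,"y":0,"z":0.03,"twist":0},{"x":-0.08,"y":0,"z":0.03,"twist":0},{"x":-0.06,"y":0,"z":0,"twist":0},{"x":-0.06,"y":0,"z":0,"twist":0},{"x":-0.08,"y":0,"z":0,"twist":0},{"x":-0.1,"y":0,"z":0,"twist":0},{"x":-0.12,"y":0,"z":0,"twist":0},{"x":-0.15,"y":-0.005,"z":0,"twist":0},{"x":-0.15,"y":-0.005,"z":0,"twist":0},{"x":-0.15,"y":-0.005,"z":0,"twist":0},{"x":-0.12,"y":-0.005,"z":0,"twist":0},{"x":-0.08,"y":0,"z":0,"twist":0}]'
python3 -c "
from h import *
c=snap('side');cv2.imwrite('pics/s12.png',cv2.resize(c['pixels'][235:385,225:425],None,fx=4,fy=4,interpolation=cv2.INTER_CUBIC))
togo([0.5864,0.0519,0.007],-8.6)"
```

```text
clock: 24.5
tool_pos: [0.6544, 0.0356, 0.0057]
eef_rot: [-3.141, -0.001, -0.148]
force: [5.3, -0.6, 2.0]
grip_width: 0.056
tcp [0.6539 0.0356 0.0055] yaw -8.48 t 24.55 F [ 3.4 -0.3  3.1] w 0.0559 q6 1.69
rows units total x,y,z [-1.73 -0.15 -0.04] twist 0.02
```

View pics/s12.png

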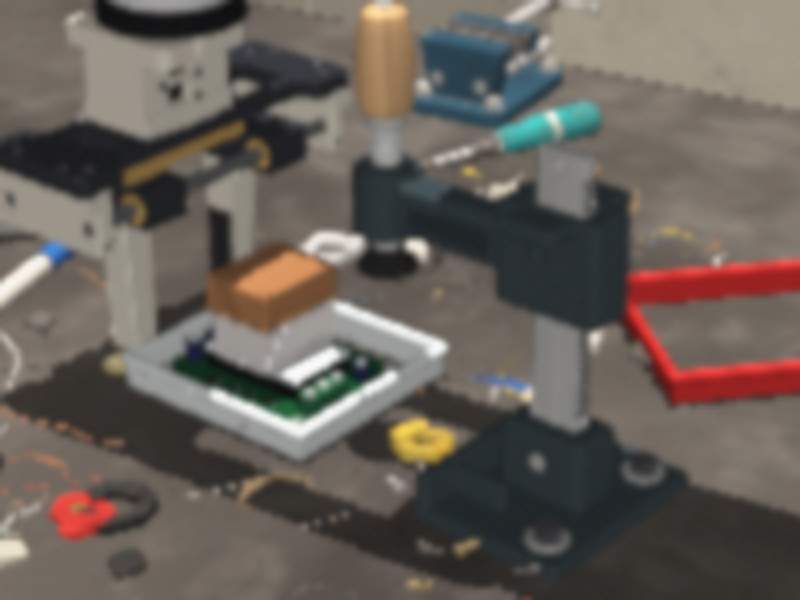

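The tray is moving with the stack undisturbed. There is a yellow ring at (430,440), near the path between the tray and the clamp foot, so I'll check its position and height.

```bash

python3 - <<'E'
from h import *
c=snap('side');hsv=cv2.cvtColor(c['pixels'],cv2.COLOR_BGR2HSV)
k=np.zeros((480,640),bool);k[335:355,318:342]=1
k&=(cv2.inRange(hsv,(20,150,120),(35,255,255))>0)
v,u=np.nonzero(k);P=np.array([px2w(c,a,b) for a,b in zip(u,v)]);print(len(u),P.min(0),P.max(0),P.mean(0))
ct=env.capture('top')
print(px2w(ct,279.5,291.5,0.0),px2w(ct,273,291,0))
# scrap heights elsewhere
for p in ((300,382//4+235),):pass
E
```

```text
104 [0.46448115 0.05717563 0.00240588] [0.51540918 0.10125843 0.0261982 ] [0.4943087 0.0722642 0.0084633]
[0.49112138 0.05853035 0.        ] [0.49196155 0.07262855 0.        ]
```

```bash

python3 -m handwheel '[{"x":-0.08,"y":0,"z":0,"twist":0},{"x":-0.1,"y":-0.01,"z":0,"twist":0},{"x":-0.12,"y":-0.01,"z":0,"twist":0},{"x":-0.12,"y":-0.01,"z":0,"twist":0},{"x":-0.12,"y":-0.01,"z":0,"twist":0},{"x":-0.1,"y":-0.01,"z":0,"twist":0},{"x":-0.08,"y":0,"z":0,"twist":0},{"x":-0.04,"y":0,"z":0,"twist":0},{"x":0,"y":0,"z":0,"twist":0}]'
python3 -c "
from h import *
c=snap('side');cv2.imwrite('pics/s13.png',cv2.resize(c['pixels'][235:385,225:425],None,fx=4,fy=4,interpolation=cv2.INTER_CUBIC))
togo([0.5864,0.0519,0.007],-8.6)"
```

```text
clock: 25.4
tool_pos: [0.624, 0.0421, 0.0049]
eef_rot: [-3.142, 0.001, -0.148]
force: [1.1, 0.6, 0.6]
grip_width: 0.0559
tcp [0.624  0.0421 0.0048] yaw -8.48 t 25.45 F [-0.2 -0.1  0.7] w 0.0558 q6 1.7
rows units total x,y,z [-0.96 -0.1  -0.05] twist 0.02
```

View pics/s13.png

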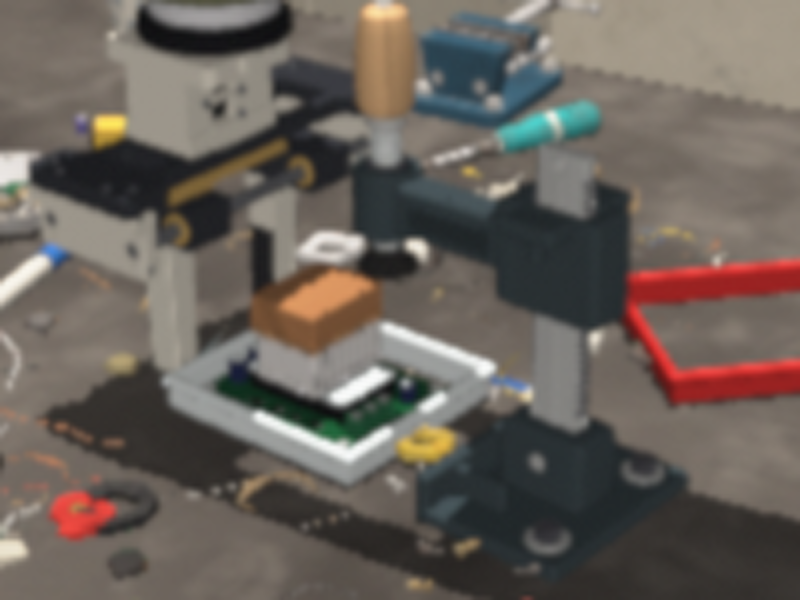

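```bash

python3 -m handwheel '[{"x":-0.06,"y":-0.01,"z":0,"twist":0},{"x":-0.09,"y":-0.01,"z":0,"twist":0},{"x":-0.1,"y":-0.01,"z":0,"twist":0},{"x":-0.1,"y":-0.01,"z":0,"twist":0},{"x":-0.07,"y":0,"z":0,"twist":0},{"x":-0.03,"y":0,"z":0,"twist":0},{"x":0,"y":0,"z":0,"twist":0}]'
python3 -c "
from h import *
c=snap('side');cv2.imwrite('pics/s14.png',cv2.resize(c['pixels'][235:385,225:425],None,fx=4,fy=4,interpolation=cv2.INTER_CUBIC))
togo([0.5864,0.0519,0.007],-8.6)"
```

```text
clock: 26.03
tool_pos: [0.6064, 0.0463, 0.0049]
eef_rot: [3.142, 0.001, -0.148]
force: [-0.9, -0.2, 0.5]
grip_width: 0.0558
tcp [0.6064 0.0463 0.0049] yaw -8.48 t 26.08 F [ 0.2 -0.5  0.8] w 0.0562 q6 1.71
rows units total x,y,z [-0.52 -0.07 -0.05] twist 0.02
```

View pics/s14.png

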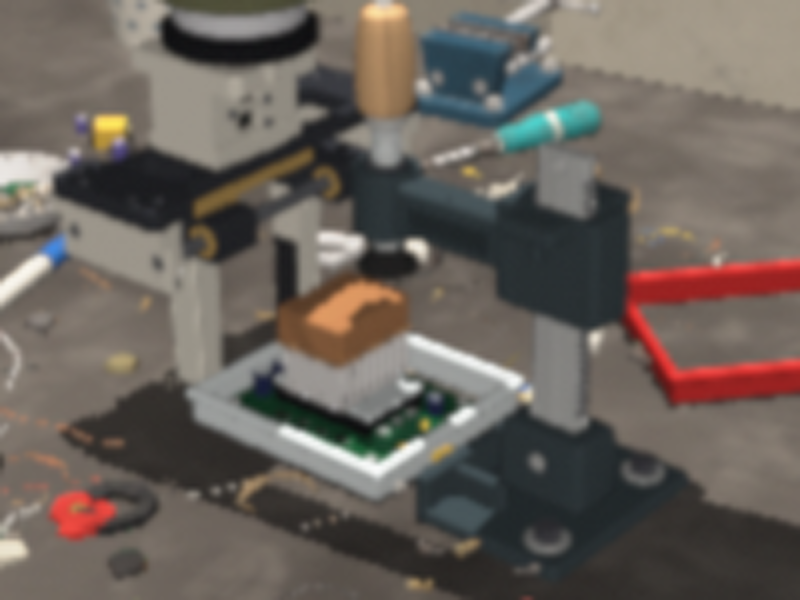

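The tray passes straight through the ring, which shows through its floor, so the litter isn't solid. I'll continue slowly to the fence.

```bash

python3 -m handwheel '[{"x":-0.05,"y":-0.01,"z":0,"twist":0.02},{"x":-0.08,"y":-0.02,"z":0,"twist":0},{"x":-0.08,"y":-0.02,"z":0,"twist":0},{"x":-0.08,"y":-0.01,"z":0,"twist":0},{"x":-0.06,"y":0,"z":0,"twist":0},{"x":-0.05,"y":0,"z":0,"twist":0},{"x":-0.04,"y":0,"z":0,"twist":0},{"x":-0.03,"y":0,"z":0,"twist":0},{"x":0,"y":0,"z":0,"twist":0}]'
python3 -c "
from h import *
togo([0.5864,0.0519,0.007],-8.6)"
```

```text
clock: 26.83
tool_pos: [0.5888, 0.0513, 0.0052]
eef_rot: [-3.142, 0.0, -0.15]
force: [1.1, 0.5, -1.5]
grip_width: 0.056
tcp [0.5888 0.0513 0.0052] yaw -8.59 t 26.83 F [ 1.1  0.5 -1.5] w 0.056 q6 1.72
rows units total x,y,z [-0.06 -0.01 -0.05] twist 0.0
```

```bash

python3 -m handwheel '[{"x":-0.03,"y":0,"z":0,"twist":0},{"x":-0.03,"y":0,"z":0,"twist":0},{"x":0,"y":0,"z":0,"twist":0}]'
python3 -m handwheel '[{"x":-0.03,"y":0,"z":0,"twist":0},{"x":0,"y":0,"z":0,"twist":0},{"x":0,"y":0,"z":0,"twist":0}]'
python3 -c "
from h import *
c=snap('side');cv2.imwrite('pics/s15.png',cv2.resize(c['pixels'][235:385,225:425],None,fx=4,fy=4,interpolation=cv2.INTER_CUBIC))
togo([0.5864,0.0519,0.007],-8.6)"
```

```text
clock: 27.08
tool_pos: [0.5884, 0.0511, 0.006]
eef_rot: [3.142, -0.004, -0.15]
force: [7.3, -2.4, -4.2]
grip_width: 0.0557
clock: 27.33
tool_pos: [0.5883, 0.051, 0.0065]
eef_rot: [-3.142, -0.006, -0.151]
force: [11.0, -3.3, -4.3]
grip_width: 0.0561
tcp [0.5883 0.051  0.0065] yaw -8.63 t 27.38 F [10.6 -3.  -3.7] w 0.0559 q6 1.72
rows units total x,y,z [-0.05 -0.02 -0.01] twist -0.01
```

View pics/s15.png

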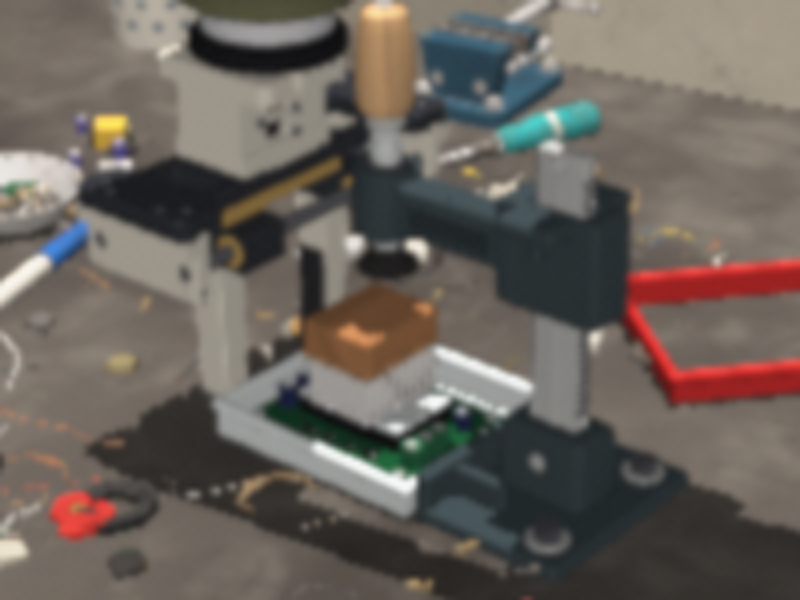

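Contact with the fence at about 10 N. I'll back off, rise clear and check the alignment from above.

```bash

python3 -m handwheel '[{"x":0.08,"y":0,"z":0,"twist":0},{"x":0.15,"y":0,"z":0,"twist":0},{"x":0.15,"y":0,"z":-0.2,"twist":0},{"x":0.1,"y":0,"z":-0.6,"twist":0},{"x":0,"y":0,"z":-0.9,"twist":0},{"x":0,"y":0,"z":-0.9,"twist":0},{"x":0,"y":0,"z":-0.9,"twist":0},{"x":0,"y":0,"z":-0.9,"twist":0},{"x":0,"y":0,"z":-0.9,"twist":0},{"x":0,"y":0.2,"z":-0.9,"twist":0},{"x":0,"y":0.4,"z":-0.7,"twist":0},{"x":0,"y":0.6,"z":-0.2,"twist":0}]'
python3 -m handwheel '[{"x":0,"y":0.8,"z":0,"twist":0},{"x":-0.2,"y":0.9,"z":0,"twist":0},{"x":-0.4,"y":0.9,"z":0,"twist":0},{"x":-0.5,"y":0.9,"z":0,"twist":0},{"x":-0.5,"y":0.9,"z":0,"twist":0},{"x":-0.4,"y":0.8,"z":0,"twist":0},{"x":-0.2,"y":0.5,"z":0,"twist":0},{"x":0,"y":0,"z":0,"twist":0}]'
python3 -c "
from h import *
c=snap('top','t16');cv2.imwrite('pics/t16c.png',cv2.resize(c['pixels'][225:365,225:345],None,fx=4.2,fy=4.2,interpolation=cv2.INTER_CUBIC))
c=snap('wrist','w16')
togo([0.42,0.0755,0.25],-8.6)"
```

```text
clock: 28.38
tool_pos: [0.5992, 0.0024, 0.2965]
eef_rot: [-3.14, -0.008, -0.147]
force: [0.7, -0.6, 0.8]
grip_width: 0.0556
clock: 29.05
tool_pos: [0.4741, -0.2142, 0.2899]
eef_rot: [3.14, 0.001, -0.154]
force: [0.2, 0.1, 1.0]
grip_width: 0.0558
tcp [ 0.476  -0.2113  0.2897] yaw -8.7 t 29.15 F [-0.4  0.8  0.1] w 0.0558 q6 1.21
rows units total x,y,z [-2.47 -6.87  1.  ] twist -0.02
```

View pics/t16c.png

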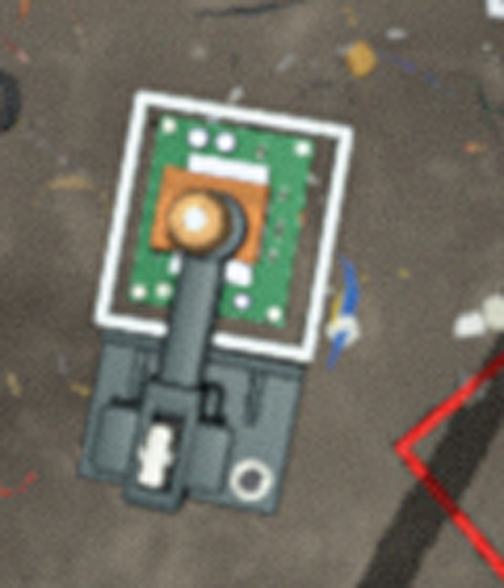

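View pics/w16.png

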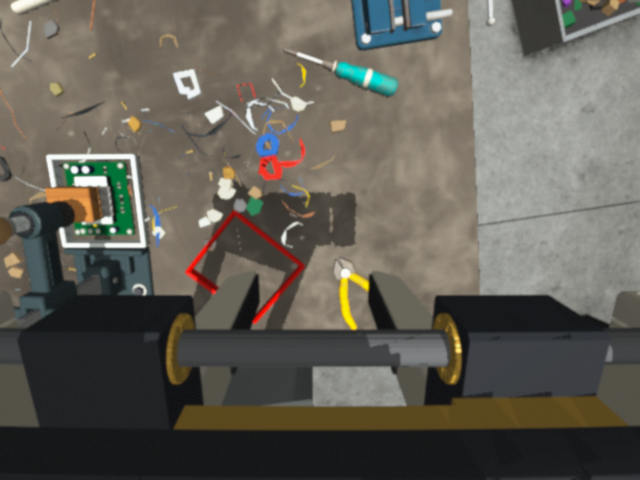

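```bash
cat > ov.py <<'E'
from h import *
import sys
bar=np.array([.4205,.0752]);yaw=-8.7
a=np.radians(yaw);ex=np.array([np.cos(a),np.sin(a)]);ey=np.array([-ex[1],ex[0]])
def run(cam,rect,f,fn,bo=(.1,0),to=(.1,0)):
    x,y,w,h=rect;c=env.capture(cam)
    im=cv2.resize(c['pixels'][y:y+h,x:x+w],None,fx=f,fy=f,interpolation=cv2.INTER_CUBIC)
    b=bar+bo[0]*ex+bo[1]*ey;t=bar+to[0]*ex+to[1]*ey
    box(c,im,b,yaw,.04,.052,.065,.065,(0,0,255),f,(x,y))
    box(c,im,t,yaw,.12,.112,.02,.02,(255,255,0),f,(x,y))
    box(c,im,bar,yaw,.025,.009,.174,.174,(255,0,255),f,(x,y))
    l=bar+.0395*ex; box(c,im,l,yaw,.001,.104,.026,.026,(0,255,255),f,(x,y))
    cv2.imwrite('pics/'+fn+'.png',im)
if __name__=='__main__':
    run('top',(232,235,95,125),4.8,sys.argv[1]+'t'); run('side',(225,270,190,110),4.2,sys.argv[1]+'s')
E
python3 ov.py o1
```

```text
(no output)
```

View pics/o1t.png

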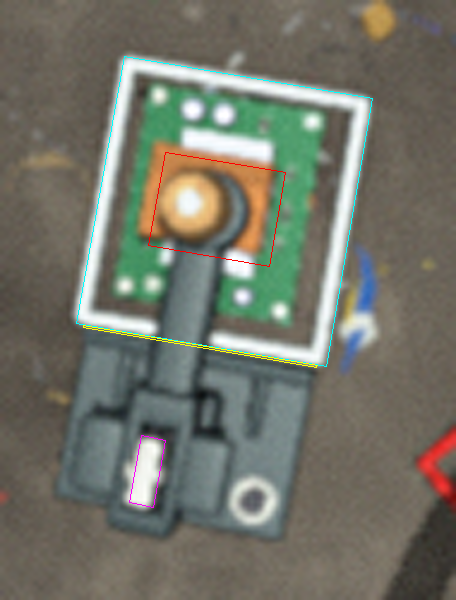

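View pics/o1s.png

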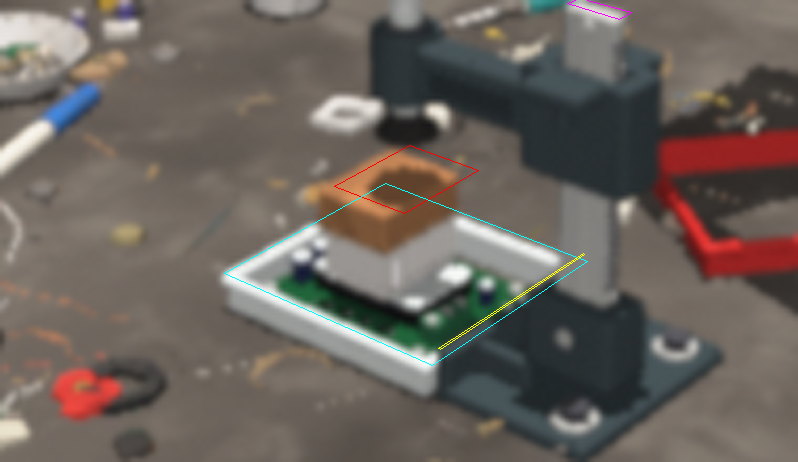

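The tray is square against the fence, but the heat sink and block sit about 3.5 mm towards +y of the spindle axis, because the board was off-centre in the tray. I'll nudge the tray sideways with two fingers spread on its +y side.

```bash

python3 -c "
from h import *
from ov import *
p=bar+.125*ex+.078*ey;print(p)
togo([*p,0.28],81.3)"

```

```text
[0.55586008 0.13339492]
tcp [ 0.4767 -0.2101  0.2894] yaw -8.55 t 29.25 F [ 0.9  0.6 -0.1] w 0.0554 q6 1.21
rows units total x,y,z [ 0.68 -8.79  0.24] twist -17.97
```

```bash

python3 -m handwheel '[{"x":0.07,"y":-0.4,"z":0,"twist":0},{"x":0.07,"y":-0.8,"z":0,"twist":0},{"x":0.07,"y":-0.9,"z":0,"twist":0},{"x":0.07,"y":-0.9,"z":0,"twist":0},{"x":0.07,"y":-0.9,"z":0,"twist":0},{"x":0.07,"y":-0.9,"z":0,"twist":0},{"x":0.07,"y":-0.9,"z":0,"twist":0},{"x":0.07,"y":-0.9,"z":0,"twist":0},{"x":0.07,"y":-0.9,"z":0,"twist":0},{"x":0.05,"y":-0.8,"z":0,"twist":0},{"x":0,"y":-0.4,"z":0,"twist":-0.5},{"x":0,"y":0,"z":0,"twist":-1}]'
python3 -m handwheel '[{"x":0,"y":0,"z":0,"twist":-1},{"x":0,"y":0,"z":0,"twist":-1},{"x":0,"y":0,"z":0,"twist":-1},{"x":0,"y":0,"z":0,"twist":-1},{"x":0,"y":0,"z":0,"twist":-1},{"x":0,"y":0,"z":0,"twist":-1},{"x":0,"y":0,"z":0,"twist":-1},{"x":0,"y":0,"z":0,"twist":-1},{"x":0,"y":0,"z":0,"twist":-1},{"x":0,"y":0,"z":0,"twist":-1},{"x":0,"y":0,"z":0,"twist":-1},{"x":0,"y":0,"z":0,"twist":-1}]'
python3 -m handwheel '[{"x":0,"y":0,"z":0,"twist":-1},{"x":0,"y":0,"z":0,"twist":-1},{"x":0,"y":0,"z":0,"twist":-1},{"x":0,"y":0,"z":0,"twist":-1},{"x":0,"y":0,"z":0,"twist":-0.5},{"x":0,"y":0,"z":0,"twist":0}]'
python3 -c "
from h import *
snap('wrist','w17')
togo([.5559,.1334,0.007],81.3)"

```

```text
clock: 30.25
tool_pos: [0.5548, 0.1348, 0.2887]
eef_rot: [-3.14, 0.001, -0.011]
force: [0.0, -0.4, -0.8]
grip_width: 0.0559
clock: 31.25
tool_pos: [0.5548, 0.1311, 0.289]
eef_rot: [-3.141, 0.0, 1.035]
force: [0.6, 0.0, 0.4]
grip_width: 0.0559
clock: 31.75
tool_pos: [0.5548, 0.131, 0.289]
eef_rot: [-3.141, -0.0, 1.425]
force: [0.4, -0.0, -0.7]
grip_width: 0.0558
tcp [0.5548 0.1307 0.289 ] yaw 81.48 t 31.8 F [ 0.7 -0.1 -0.1] w 0.0561 q6 0.29
rows units total x,y,z [0.07 0.02 7.05] twist 0.04
```

View pics/w17.png

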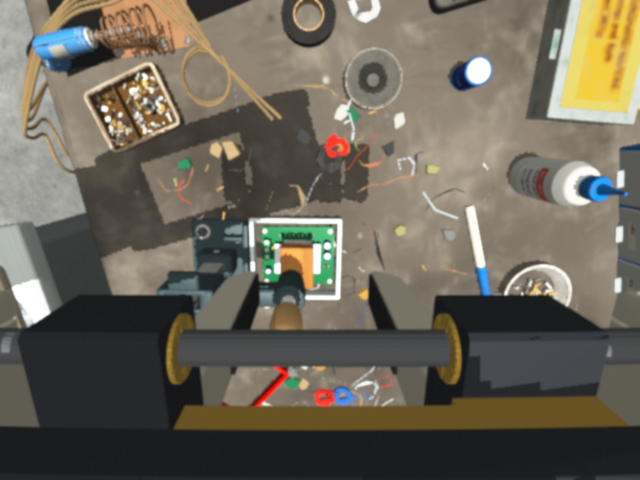

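```bash
python3 - <<'E'
from ov import *
run('wrist',(150,205,210,115),3.8,'o2')
E
```

```text
(no output)
```

View pics/o2.png

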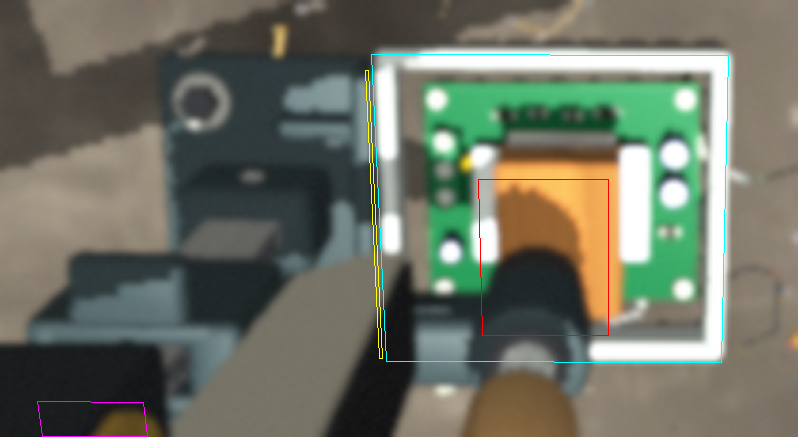

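```bash
python3 - <<'E'
from ov import *
def run2(cam,rect,f,fn,bo):
    x,y,w,h=rect;c=env.capture(cam)
    im=cv2.resize(c['pixels'][y:y+h,x:x+w],None,fx=f,fy=f,interpolation=cv2.INTER_CUBIC)
    b=bar+bo[0]*ex+bo[1]*ey
    box(c,im,b,yaw,.04,.052,.045,.065,(0,0,255),f,(x,y))
    box(c,im,bar+.039*ex,yaw,.001,.104,.0,.026,(0,255,255),f,(x,y))
    box(c,im,bar+(.1)*ex+bo[2]*ey,yaw,.12,.112,.02,.0,(255,255,0),f,(x,y))
    s=bar+.1*ex
    for z,r in((.0885,.015),(.165,.006),(.215,.010)):
      P=np.array([np.r_[s+r*np.array([np.cos(t),np.sin(t)]),z] for t in np.linspace(0,6.28,24)])
      cv2.polylines(im,[((w2px(c,P)-(x,y)+.5)*f).astype(int).reshape(-1,1,2)],True,(255,0,255),1)
    return im
a1=run2('wrist',(225,205,125,140),3.8,'',(.1035,.004,0.0005))
a2=run2('side',(270,210,95,165),3.2,'',(.1035,.004,0.0005))
o=np.zeros((540,790,3),np.uint8);o[:a1.shape[0],:a1.shape[1]]=a1[:540];o[:a2.shape[0],480:480+a2.shape[1]]=a2[:540];cv2.imwrite('pics/o3.png',o)
E
```

```text
(no output)
```

View pics/o3.png

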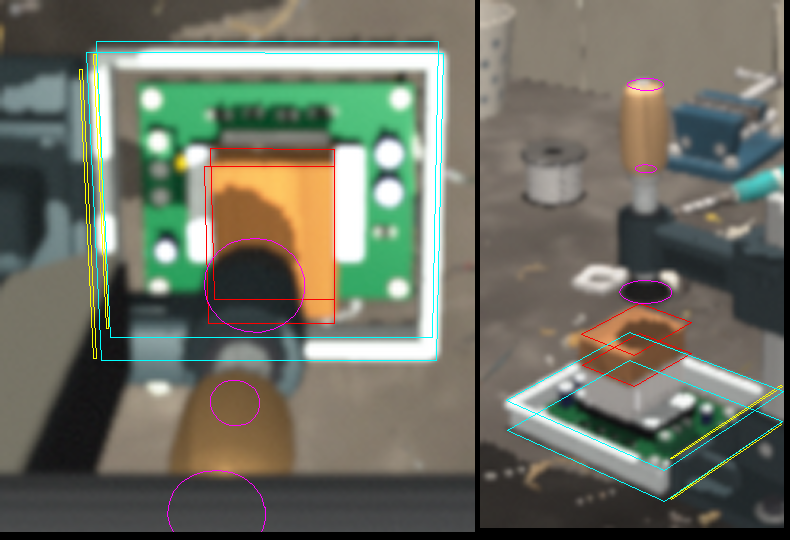

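Every view now agrees: the block is about 4 mm off in y and about 4 mm in x, and the fence fixes x. I'll lower beside the tray and nudge it.

```bash

python3 -m handwheel '[{"x":0.07,"y":0.02,"z":0.3,"twist":0},{"x":0,"y":0,"z":0.7,"twist":0},{"x":0,"y":0,"z":0.9,"twist":0},{"x":0,"y":0,"z":0.9,"twist":0},{"x":0,"y":0,"z":0.9,"twist":0},{"x":0,"y":0,"z":0.9,"twist":0},{"x":0,"y":0,"z":0.9,"twist":0},{"x":0,"y":0,"z":0.7,"twist":0},{"x":0,"y":0,"z":0.5,"twist":0},{"x":0,"y":0,"z":0.3,"twist":0},{"x":0,"y":0,"z":0,"twist":0},{"x":0,"y":0,"z":0,"twist":0}]'
python3 -c "
from ov import *
p=bar+.125*ex+.0605*ey
snap('side','s18')
togo([*p,0.007],81.3)"

```

```text
clock: 32.95
tool_pos: [0.556, 0.1319, 0.0089]
eef_rot: [-3.141, 0.0, 1.421]
force: [0.1, 0.2, 1.0]
grip_width: 0.0558
tcp [0.5571 0.1321 0.0102] yaw 81.4 t 33.0 F [0.8 0.2 0.7] w 0.0559 q6 0.29
rows units total x,y,z [-0.41 -0.04  0.08] twist 0.02
```

View pics/s18.png

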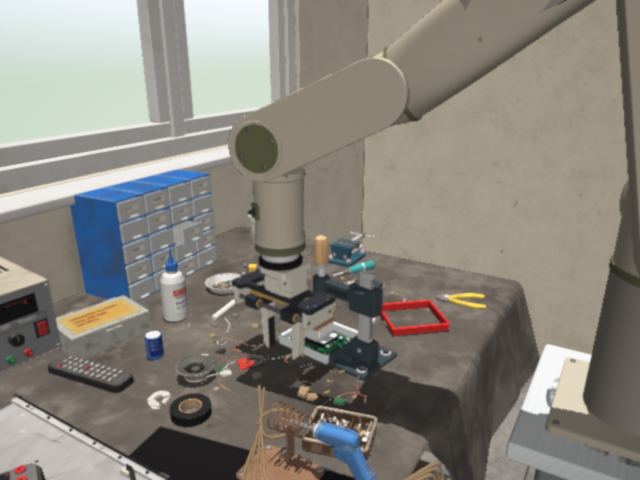

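```bash

python3 -m handwheel '[{"x":-0.08,"y":0,"z":0.05,"twist":0},{"x":-0.09,"y":0,"z":0,"twist":0},{"x":-0.07,"y":0,"z":0,"twist":0},{"x":-0.04,"y":0,"z":0,"twist":0},{"x":0,"y":0,"z":0,"twist":0}]'
python3 -m handwheel '[{"x":-0.03,"y":0,"z":0,"twist":0},{"x":-0.03,"y":0,"z":0,"twist":0}]'
python3 -m handwheel '[{"x":-0.03,"y":0,"z":0,"twist":0},{"x":0,"y":0,"z":0,"twist":0}]'
python3 -c "
from ov import *
p=bar+.125*ex+.0605*ey
togo([*p,0.007],81.3)"

```

```text
clock: 33.42
tool_pos: [0.5556, 0.1208, 0.0082]
eef_rot: [3.14, -0.001, 1.42]
force: [0.8, 1.9, 1.7]
grip_width: 0.0558
clock: 33.58
tool_pos: [0.5553, 0.1192, 0.0082]
eef_rot: [3.14, -0.002, 1.421]
force: [1.5, 6.0, 2.8]
grip_width: 0.0561
clock: 33.75
tool_pos: [0.5551, 0.1179, 0.0082]
eef_rot: [3.14, -0.002, 1.421]
force: [1.7, 5.4, 3.2]
grip_width: 0.0563
tcp [0.5551 0.1179 0.0082] yaw 81.41 t 33.75 F [1.7 5.4 3.2] w 0.0563 q6 0.27
rows units total x,y,z [-0.05 -0.04  0.03] twist 0.02
```

```bash

python3 -m handwheel '[{"x":-0.03,"y":0,"z":0,"twist":0},{"x":-0.02,"y":0,"z":0,"twist":0},{"x":0,"y":0,"z":0,"twist":0}]'
python3 -c "
from ov import *
p=bar+.125*ex+.0605*ey
togo([*p,0.007],81.3)"
python3 -m handwheel '[{"x":0.1,"y":0,"z":0,"twist":0},{"x":0.2,"y":0,"z":0,"twist":0},{"x":0.2,"y":0,"z":-0.3,"twist":0},{"x":0,"y":0,"z":-0.7,"twist":0},{"x":0,"y":0,"z":-0.9,"twist":0},{"x":0,"y":0,"z":-0.9,"twist":0},{"x":0,"y":0,"z":-0.9,"twist":0},{"x":0,"y":0,"z":-0.9,"twist":0},{"x":0,"y":0,"z":-0.9,"twist":0},{"x":0,"y":0,"z":-0.8,"twist":0},{"x":0,"y":0,"z":-0.5,"twist":0},{"x":-0.3,"y":0,"z":-0.2,"twist":0}]'
python3 - <<'E'
from ov import *
run('wrist',(150,205,210,115),3.8,'o4',(.104,.001),(.1,-.0025))
p=bar;togo([*p,0.28],-8.7)
E
```

```text
clock: 34.0
tool_pos: [0.5548, 0.1161, 0.0082]
eef_rot: [3.14, -0.002, 1.421]
force: [2.3, 4.6, 3.8]
grip_width: 0.0557
tcp [0.5548 0.1161 0.0082] yaw 81.41 t 34.0 F [2.3 4.6 3.8] w 0.0557 q6 0.26
rows units total x,y,z [-0.   -0.04  0.03] twist 0.02
clock: 35.0
tool_pos: [0.5563, 0.1251, 0.2926]
eef_rot: [3.135, -0.002, 1.423]
force: [0.4, -1.1, 0.2]
grip_width: 0.0556
tcp [0.5561 0.122  0.292 ] yaw 81.47 t 35.05 F [ 1.  -0.8  0.5] w 0.0561 q6 0.28
rows units total x,y,z [-1.66 -3.18  0.28] twist 18.03
```

View pics/o4.png

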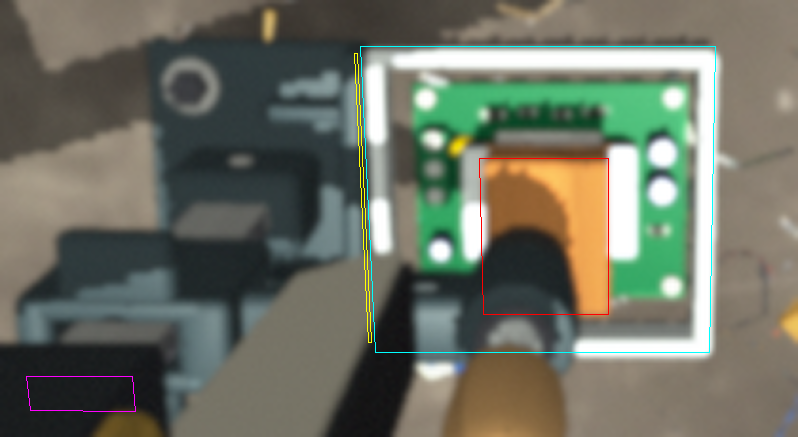

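The tray is still square on the fence and the block is now laterally under the spindle. On to the jaw: turn back to yaw -8.7° and go above the collar with the fingers 22 mm apart.

```bash

python3 -m handwheel '[{"x":-0.3,"y":-0.5,"z":0,"twist":1},{"x":-0.3,"y":-0.6,"z":0,"twist":1},{"x":-0.3,"y":-0.6,"z":0,"twist":1},{"x":-0.1,"y":-0.6,"z":0,"twist":1},{"x":0,"y":-0.5,"z":0,"twist":1},{"x":0,"y":-0.3,"z":0,"twist":1},{"x":0,"y":0,"z":0,"twist":1},{"x":0,"y":0,"z":0,"twist":1},{"x":0,"y":0,"z":0,"twist":1},{"x":0,"y":0,"z":0,"twist":1},{"x":0,"y":0,"z":0,"twist":1},{"x":0,"y":0,"z":0,"twist":1}]' 0.24
python3 -m handwheel '[{"x":0,"y":0,"z":0,"twist":1},{"x":0,"y":0,"z":0,"twist":1},{"x":0,"y":0,"z":0,"twist":1},{"x":0,"y":0,"z":0,"twist":1},{"x":0,"y":0,"z":0,"twist":1},{"x":0,"y":0,"z":0,"twist":1},{"x":0,"y":0,"z":0,"twist":0}]'
python3 - <<'E'
from ov import *
p=bar;togo([*p,0.26],-8.7)
E
```

```text
clock: 36.05
tool_pos: [0.4286, 0.1262, 0.2851]
eef_rot: [-3.141, 0.003, 0.369]
force: [0.2, -0.4, -0.3]
grip_width: 0.0222
clock: 36.63
tool_pos: [0.4286, 0.1262, 0.2852]
eef_rot: [3.14, 0.003, -0.154]
force: [-0.6, -0.2, -0.6]
grip_width: 0.0221
tcp [0.4286 0.1262 0.2852] yaw -8.84 t 36.63 F [-0.6 -0.2 -0.6] w 0.0221 q6 1.9
rows units total x,y,z [-0.    1.29  0.63] twist -0.03
```

```bash

python3 -m handwheel '[{"x":0,"y":0.3,"z":0,"twist":0},{"x":0,"y":0.4,"z":0,"twist":0},{"x":0,"y":0.4,"z":0.1,"twist":0},{"x":0,"y":0.19,"z":0.3,"twist":0},{"x":0,"y":0,"z":0.5,"twist":0},{"x":0,"y":0,"z":0.5,"twist":0},{"x":0,"y":0,"z":0.3,"twist":0},{"x":0,"y":0,"z":0,"twist":0},{"x":0,"y":0,"z":0,"twist":0}]'
python3 - <<'E'
from ov import *
snap('wrist','w20')
c=snap('side');cv2.imwrite('pics/s20.png',cv2.resize(c['pixels'][200:380,270:430],None,fx=3.3,fy=3.3,interpolation=cv2.INTER_CUBIC))
p=bar;togo([*p,0.149],-8.7)
E
```

```text
clock: 37.38
tool_pos: [0.421, 0.0755, 0.2183]
eef_rot: [3.141, 0.002, -0.149]
force: [-0.2, -0.1, 0.2]
grip_width: 0.0224
tcp [0.4223 0.0758 0.2202] yaw -8.53 t 37.48 F [-0.2 -0.9  0.7] w 0.0225 q6 1.78
rows units total x,y,z [-0.04  0.02  1.78] twist 0.03
```

View pics/w20.png

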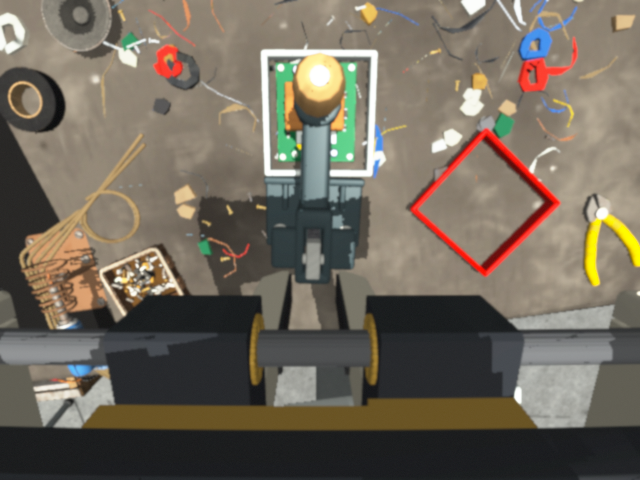

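View pics/s20.png

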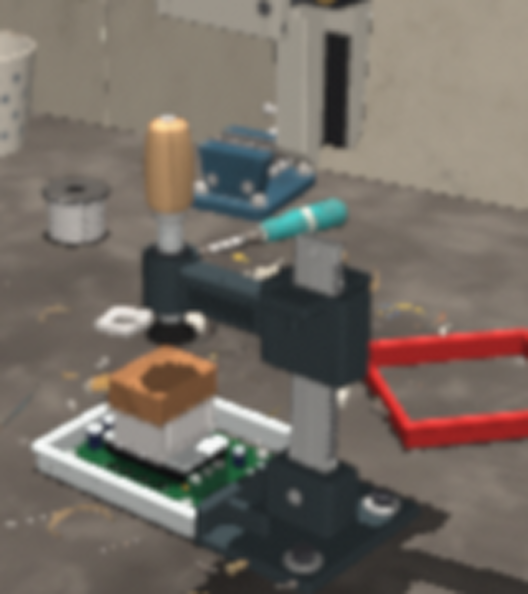

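The arm and bar line up with the finger gap at column 314. I'll descend astride the bar.

```bash

python3 -m handwheel '[{"x":-0.03,"y":0.01,"z":0.2,"twist":0},{"x":0,"y":0,"z":0.4,"twist":0},{"x":0,"y":0,"z":0.4,"twist":0},{"x":0,"y":0,"z":0.3,"twist":0},{"x":0,"y":0,"z":0.15,"twist":0},{"x":0,"y":0,"z":0.1,"twist":0},{"x":0,"y":0,"z":0.1,"twist":0},{"x":0,"y":0,"z":0.1,"twist":0},{"x":0,"y":0,"z":0,"twist":0}]'
python3 - <<'E'
from ov import *
c=snap('side');cv2.imwrite('pics/s21.png',cv2.resize(c['pixels'][200:380,270:430],None,fx=3.3,fy=3.3,interpolation=cv2.INTER_CUBIC))
p=bar;togo([*p,0.12],-8.7)
E
```

```text
clock: 38.23
tool_pos: [0.4208, 0.0755, 0.1491]
eef_rot: [-3.141, -0.0, -0.15]
force: [0.2, 0.4, -0.2]
grip_width: 0.0224
tcp [0.4208 0.0754 0.1494] yaw -8.58 t 38.28 F [0.  0.3 0.1] w 0.0224 q6 1.78
rows units total x,y,z [-0.01  0.01  0.73] twist 0.02
```

View pics/s21.png

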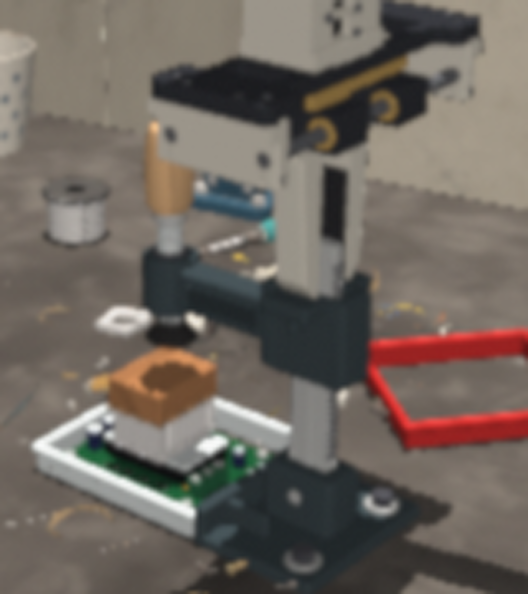

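```bash

python3 -m handwheel '[{"x":0,"y":0,"z":0.04,"twist":0},{"x":0,"y":0,"z":0.06,"twist":0},{"x":0,"y":0,"z":0.07,"twist":0},{"x":0,"y":0,"z":0.07,"twist":0},{"x":0,"y":0,"z":0.07,"twist":0},{"x":0,"y":0,"z":0.07,"twist":0},{"x":0,"y":0,"z":0.06,"twist":0},{"x":0,"y":0,"z":0.05,"twist":0}]'
python3 - <<'E'
from ov import *
c=snap('side');cv2.imwrite('pics/s22.png',cv2.resize(c['pixels'][200:380,270:430],None,fx=3.3,fy=3.3,interpolation=cv2.INTER_CUBIC))
p=bar;togo([*p,0.12],-8.7)
E
```

```text
clock: 38.95
tool_pos: [0.4212, 0.0755, 0.131]
eef_rot: [-3.141, -0.001, -0.15]
force: [-3.7, -0.5, 10.1]
grip_width: 0.0221
tcp [0.4211 0.0755 0.1305] yaw -8.58 t 39.0 F [-1.5  0.6  3.2] w 0.0217 q6 1.78
rows units total x,y,z [-0.01  0.01  0.26] twist 0.02
```

View pics/s22.png

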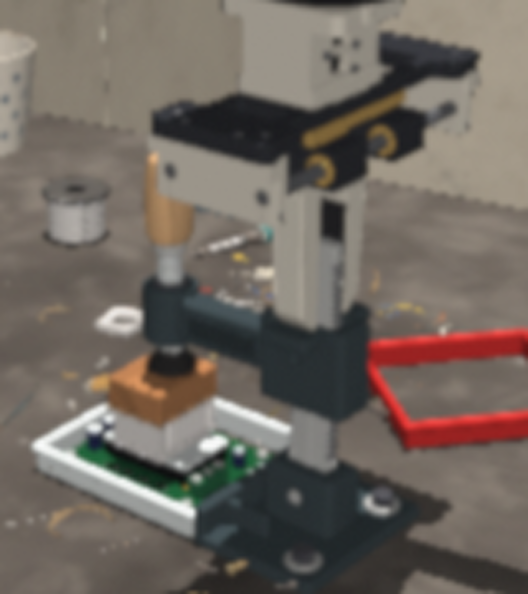

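```bash

python3 -m handwheel '[{"x":0,"y":0,"z":0.04,"twist":0},{"x":0,"y":0,"z":0.04,"twist":0},{"x":0,"y":0,"z":0.03,"twist":0}]'
python3 -m handwheel '[{"x":0,"y":0,"z":0.04,"twist":0},{"x":0,"y":0,"z":0.03,"twist":0}]'
python3 -m handwheel '[{"x":0,"y":0,"z":0.03,"twist":0},{"x":0,"y":0,"z":0.03,"twist":0}]'
```

```text
clock: 39.25
tool_pos: [0.4207, 0.0756, 0.126]
eef_rot: [-3.141, -0.0, -0.15]
force: [-6.0, -0.3, 6.5]
grip_width: 0.0219
clock: 39.42
tool_pos: [0.4204, 0.0756, 0.124]
eef_rot: [-3.141, 0.001, -0.15]
force: [-13.7, 0.7, 24.7]
grip_width: 0.0222
clock: 39.58
tool_pos: [0.4204, 0.0757, 0.1233]
eef_rot: [-3.141, 0.001, -0.15]
force: [-22.8, -0.4, 39.8]
grip_width: 0.0224
```

The push rose steeply to about 40 N, so the arm has bound. I'll ease off and look.

```bash

python3 -m handwheel '[{"x":0,"y":0,"z":-0.08,"twist":0},{"x":0,"y":0,"z":-0.15,"twist":0},{"x":0,"y":0,"z":-0.3,"twist":0},{"x":0,"y":0,"z":-0.5,"twist":0},{"x":0,"y":0,"z":-0.6,"twist":0},{"x":0,"y":0,"z":-0.6,"twist":0},{"x":0,"y":0,"z":-0.6,"twist":0},{"x":0,"y":0,"z":-0.4,"twist":0},{"x":0,"y":0,"z":0,"twist":0}]'
python3 - <<'E'
from ov import *
c=snap('side');cv2.imwrite('pics/s23.png',cv2.resize(c['pixels'][210:380,280:420],None,fx=3.5,fy=3.5,interpolation=cv2.INTER_CUBIC))
for l in('pad','jaw_top','handle_grip'): print(l,[(np.round(d['centre'],4),round(d['p'],2)) for d in env.landmark_of('side',l)[:2]])
snap('wrist','w23')
p=bar+.1*ex;togo([*p,0.3],-8.7)
E
```

```text
clock: 40.33
tool_pos: [0.4227, 0.0755, 0.2543]
eef_rot: [-3.14, -0.007, -0.15]
force: [0.9, 0.4, -0.3]
grip_width: 0.0228
pad [(array([0.5182, 0.0591, 0.0687]), 0.91)]
jaw_top [(array([0.4191, 0.0782, 0.1248]), 0.71)]
handle_grip [(array([0.5165, 0.0549, 0.1697]), 0.91), (array([0.5259, 0.0582, 0.0562]), 0.33)]
tcp [0.4199 0.0754 0.2478] yaw -8.58 t 40.58 F [-0.2 -0.1  0.2] w 0.0225 q6 1.78
rows units total x,y,z [ 2.51  0.01 -1.31] twist 0.02
```

View pics/s23.png

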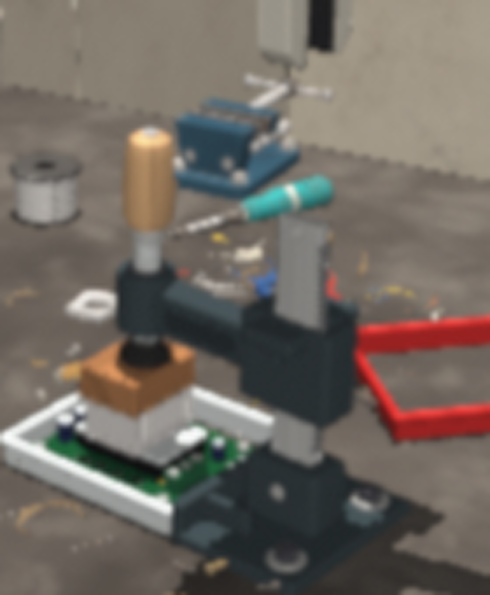

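View pics/w23.png

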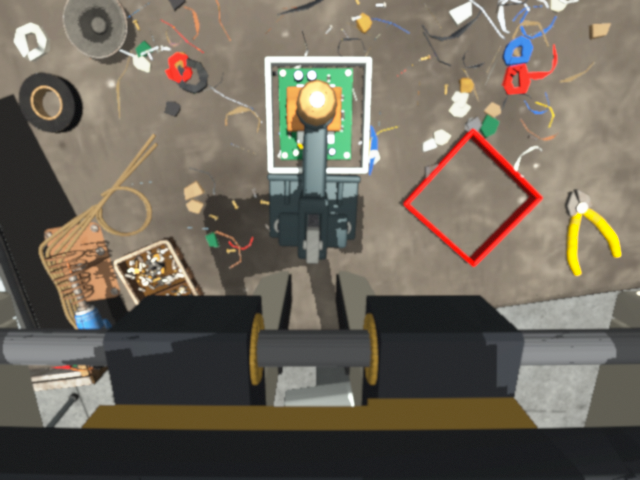

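The pad is down on the block with the arm tipped and bound. Next, over the handle, winding the wrist back so that one grip can make the whole three-quarter turn.

```bash

python3 - <<'E'
from ov import *
c=env.capture('wrist')
print('handle',px2w(c,317,98,.193), px2w(c,317,98),'model',bar+.1*ex)
E
python3 -m handwheel '[{"x":0.3,"y":0,"z":-0.2,"twist":0},{"x":0.6,"y":0,"z":-0.2,"twist":0},{"x":0.7,"y":0,"z":0,"twist":0},{"x":0.6,"y":0,"z":0,"twist":0},{"x":0.3,"y":0.01,"z":0,"twist":0},{"x":0,"y":0,"z":0,"twist":-1},{"x":0,"y":0,"z":0,"twist":-1},{"x":0,"y":0,"z":0,"twist":-1},{"x":0,"y":0,"z":0,"twist":-1},{"x":0,"y":0,"z":0,"twist":-1},{"x":0,"y":0,"z":0,"twist":-1},{"x":0,"y":0,"z":0,"twist":-1}]' 0.65
python3 -m handwheel '[{"x":0,"y":0,"z":0,"twist":-1},{"x":0,"y":0,"z":0,"twist":-1},{"x":0,"y":0,"z":0,"twist":-1},{"x":0,"y":0,"z":0,"twist":-1},{"x":0,"y":0,"z":0,"twist":-1},{"x":0,"y":0,"z":0,"twist":-1},{"x":0,"y":0,"z":0,"twist":-1},{"x":0,"y":0,"z":0,"twist":-1},{"x":0,"y":0,"z":0,"twist":-1},{"x":0,"y":0,"z":0,"twist":-1},{"x":0,"y":0,"z":0,"twist":-1},{"x":0,"y":0,"z":0,"twist":-1}]'
python3 -m handwheel '[{"x":0,"y":0,"z":0,"twist":-1},{"x":0,"y":0,"z":0,"twist":-1},{"x":0,"y":0,"z":0,"twist":-1},{"x":0,"y":0,"z":0,"twist":-1},{"x":0,"y":0,"z":0,"twist":-1},{"x":0,"y":0,"z":0,"twist":-1},{"x":0,"y":0,"z":0,"twist":-1},{"x":0,"y":0,"z":0,"twist":-1},{"x":0,"y":0,"z":0,"twist":-1},{"x":0,"y":0,"z":0,"twist":-1},{"x":0,"y":0,"z":0,"twist":-1},{"x":0,"y":0,"z":0,"twist":-1}]'
python3 -m handwheel '[{"x":0,"y":0,"z":0,"twist":-1},{"x":0,"y":0,"z":0,"twist":-1},{"x":0,"y":0,"z":0,"twist":-1},{"x":0,"y":0,"z":0,"twist":-1},{"x":0,"y":0,"z":0,"twist":-1},{"x":0,"y":0,"z":0,"twist":-1},{"x":0,"y":0,"z":0,"twist":-1},{"x":0,"y":0,"z":0,"twist":-1},{"x":0,"y":0,"z":0,"twist":-1},{"x":0,"y":0,"z":0,"twist":-1},{"x":0,"y":0,"z":0,"twist":-1},{"x":0,"y":0,"z":0,"twist":-1}]'
python3 - <<'E'
from ov import *
p=bar+.1*ex;togo([*p,0.15],-128)
E
```

```text
handle [0.51684171 0.05849291 0.193     ] [0.51652152 0.0585673  0.19560678] model [0.51934939 0.06007392]
clock: 41.63
tool_pos: [0.5188, 0.0601, 0.2638]
eef_rot: [-3.141, 0.002, 0.465]
force: [0.8, 0.0, 0.4]
grip_width: 0.0604
clock: 42.63
tool_pos: [0.5188, 0.0601, 0.2638]
eef_rot: [-3.139, 0.0, 1.512]
force: [-0.1, -0.4, -0.1]
grip_width: 0.0606
clock: 43.63
tool_pos: [0.5188, 0.0601, 0.2638]
eef_rot: [-3.14, -0.002, 2.56]
force: [-0.4, -0.8, 0.2]
grip_width: 0.0604
clock: 44.63
tool_pos: [0.5188, 0.0601, 0.2638]
eef_rot: [3.141, -0.002, -2.676]
force: [0.1, -0.1, 0.1]
grip_width: 0.0607
tcp [0.5188 0.0601 0.2638] yaw -153.34 t 44.63 F [ 0.1 -0.1  0.1] w 0.0607 q6 -2.02
rows units total x,y,z [-0.02 -0.01  2.85] twist -5.07
```

```bash

python3 -m handwheel '[{"x":0,"y":0,"z":0,"twist":-1},{"x":0,"y":0,"z":0,"twist":-1},{"x":0,"y":0,"z":0,"twist":-1},{"x":0,"y":0,"z":0,"twist":-1},{"x":0,"y":0,"z":0,"twist":-1},{"x":0,"y":0,"z":0,"twist":0},{"x":0,"y":0,"z":0,"twist":0}]'
python3 - <<'E'
from ov import *
snap('wrist','w24')
togo([.5178,.0592,0.15],-128)
E
```

```text
clock: 45.22
tool_pos: [0.519, 0.0601, 0.2642]
eef_rot: [3.14, -0.001, -2.247]
force: [0.2, -0.5, -0.4]
grip_width: 0.0606
tcp [0.5191 0.0601 0.2644] yaw -128.76 t 45.27 F [-0.4 -0.3  0. ] w 0.0605 q6 -2.45
rows units total x,y,z [0.03 0.01 2.86] twist -0.15
```

View pics/w24.png

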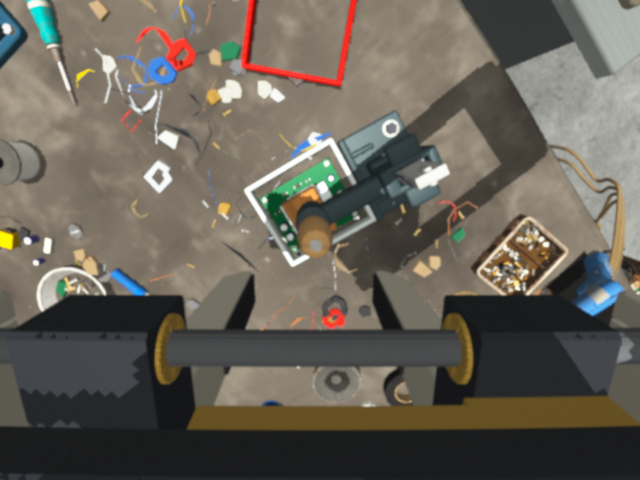

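```bash

python3 - <<'E'
from ov import *
c=env.capture('wrist')
w=px2w(c,316,243,.193);print(w,px2w(c,316,243))
p=(w[:2]+np.array([.5168,.0585]))/2;print(p)
togo([*p,0.15],-128)
E
```

```text
[0.51546553 0.05830118 0.193     ] [0.51508305 0.05779117 0.19529923]
[0.51613277 0.05840059]
tcp [0.5192 0.0601 0.2646] yaw -128.74 t 45.32 F [-0.8 -0.6  0.4] w 0.0602 q6 -2.45
rows units total x,y,z [0.08 0.03 2.87] twist -0.15
```

```bash

python3 -m handwheel '[{"x":0.07,"y":0.03,"z":0.2,"twist":0},{"x":0,"y":0,"z":0.4,"twist":0},{"x":0,"y":0,"z":0.6,"twist":0},{"x":0,"y":0,"z":0.6,"twist":0},{"x":0,"y":0,"z":0.5,"twist":0},{"x":0,"y":0,"z":0.3,"twist":0},{"x":0,"y":0,"z":0.2,"twist":0},{"x":0,"y":0,"z":0,"twist":0},{"x":0,"y":0,"z":0,"twist":0}]'
python3 -m handwheel '[{"x":0,"y":0,"z":0,"twist":0},{"x":0,"y":0,"z":0,"twist":0},{"x":0,"y":0,"z":0,"twist":0},{"x":0,"y":0,"z":0,"twist":0},{"x":0,"y":0,"z":0,"twist":0},{"x":0,"y":0,"z":0,"twist":0},{"x":0,"y":0,"z":0,"twist":0},{"x":0,"y":0,"z":0,"twist":0}]' 0.2 22
python3 - <<'E'
from ov import *
c=snap('side');cv2.imwrite('pics/s25.png',cv2.resize(c['pixels'][210:380,280:420],None,fx=3.5,fy=3.5,interpolation=cv2.INTER_CUBIC))
togo([.5162,.0584,0.152],-128)
E
```

```text
clock: 46.07
tool_pos: [0.5169, 0.0586, 0.1536]
eef_rot: [-3.141, 0.0, -2.245]
force: [-0.3, 0.3, 0.0]
grip_width: 0.0606
clock: 46.73
tool_pos: [0.517, 0.0586, 0.1535]
eef_rot: [-3.141, 0.0, -2.244]
force: [0.4, -0.2, 1.8]
grip_width: 0.0276
tcp [0.517  0.0586 0.1535] yaw -128.59 t 46.78 F [ 0.1 -1.   2. ] w 0.0274 q6 -2.45
rows units total x,y,z [0.02 0.01 0.04] twist -0.12
```

View pics/s25.png

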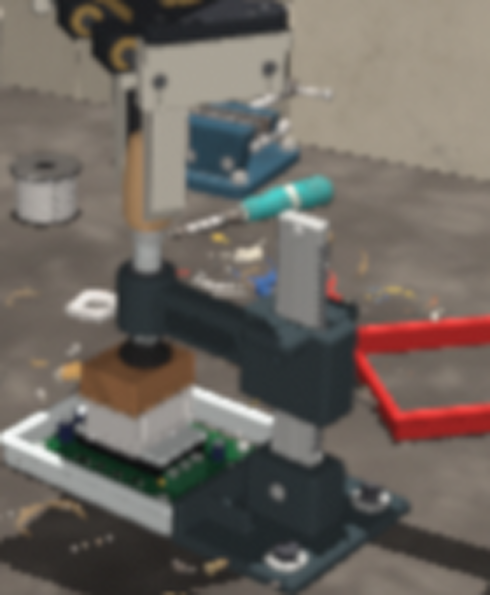

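Gripped at 28 mm, with side forces near zero. Turning clockwise (positive twist), watching force and moment.

```bash

python3 -m handwheel '[{"x":0,"y":0,"z":0,"twist":0.5},{"x":0,"y":0,"z":0.001,"twist":1},{"x":0,"y":0,"z":0.001,"twist":1},{"x":0,"y":0,"z":0.001,"twist":1},{"x":0,"y":0,"z":0.001,"twist":1},{"x":0,"y":0,"z":0.001,"twist":1}]'
python3 -c "
from h import *
s=env.state();print(s['moment'],s['force'],s['joint_positions'][5])"
python3 -m handwheel '[{"x":0,"y":0,"z":0.001,"twist":1},{"x":0,"y":0,"z":0.001,"twist":1},{"x":0,"y":0,"z":0.001,"twist":1},{"x":0,"y":0,"z":0.001,"twist":1},{"x":0,"y":0,"z":0.001,"twist":1},{"x":0,"y":0,"z":0.001,"twist":1},{"x":0,"y":0,"z":0.001,"twist":1},{"x":0,"y":0,"z":0.001,"twist":1},{"x":0,"y":0,"z":0.001,"twist":1},{"x":0,"y":0,"z":0.001,"twist":1},{"x":0,"y":0,"z":0.001,"twist":1},{"x":0,"y":0,"z":0.001,"twist":1}]'
python3 -c "
from h import *
s=env.state();print(s['moment'],s['force'],s['joint_positions'][5])
c=snap('side');cv2.imwrite('pics/s26.png',cv2.resize(c['pixels'][210:380,280:420],None,fx=3.5,fy=3.5,interpolation=cv2.INTER_CUBIC))"
```

```text
clock: 47.28
tool_pos: [0.5169, 0.0589, 0.1534]
eef_rot: [3.141, 0.001, -2.728]
force: [-0.7, 1.6, 3.9]
grip_width: 0.0272
[ 0.3479672  -0.00636666  0.09641938] [-0.73476387  1.63502489  3.94533595] -1.9695110468015982
clock: 48.28
tool_pos: [0.5174, 0.0593, 0.1532]
eef_rot: [3.14, 0.001, 2.508]
force: [0.5, 2.5, 3.6]
grip_width: 0.0273
[ 0.74200498 -0.55067274  0.08598289] [0.47187901 2.45044366 3.62191522] -0.922353154321432
```

View pics/s26.png

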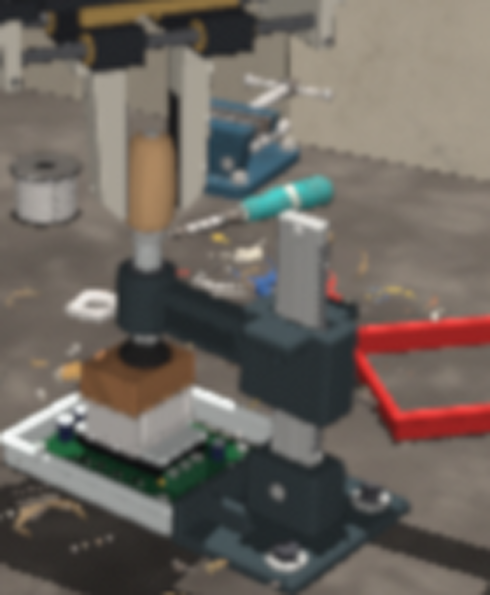

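```bash

python3 -m handwheel '[{"x":0,"y":0,"z":0.001,"twist":1},{"x":0,"y":0,"z":0.001,"twist":1},{"x":0,"y":0,"z":0.001,"twist":1},{"x":0,"y":0,"z":0.001,"twist":1},{"x":0,"y":0,"z":0.001,"twist":1},{"x":0,"y":0,"z":0.001,"twist":1},{"x":0,"y":0,"z":0.001,"twist":1},{"x":0,"y":0,"z":0.001,"twist":1},{"x":0,"y":0,"z":0.001,"twist":1},{"x":0,"y":0,"z":0.001,"twist":1},{"x":0,"y":0,"z":0.001,"twist":1},{"x":0,"y":0,"z":0.001,"twist":1}]'
python3 -m handwheel '[{"x":0,"y":0,"z":0.001,"twist":1},{"x":0,"y":0,"z":0.001,"twist":1},{"x":0,"y":0,"z":0.001,"twist":1},{"x":0,"y":0,"z":0.001,"twist":1},{"x":0,"y":0,"z":0.001,"twist":1},{"x":0,"y":0,"z":0.001,"twist":1},{"x":0,"y":0,"z":0.001,"twist":1},{"x":0,"y":0,"z":0.001,"twist":1},{"x":0,"y":0,"z":0.001,"twist":1},{"x":0,"y":0,"z":0.001,"twist":1},{"x":0,"y":0,"z":0.001,"twist":1},{"x":0,"y":0,"z":0.001,"twist":1}]'
python3 -c "
from h import *
s=env.state();print(s['moment'],s['force'],s['joint_positions'][5])"
python3 -m handwheel '[{"x":0,"y":0,"z":0.001,"twist":1},{"x":0,"y":0,"z":0.001,"twist":1},{"x":0,"y":0,"z":0.001,"twist":1},{"x":0,"y":0,"z":0.001,"twist":1},{"x":0,"y":0,"z":0.001,"twist":1},{"x":0,"y":0,"z":0.001,"twist":1},{"x":0,"y":0,"z":0.001,"twist":1},{"x":0,"y":0,"z":0.001,"twist":1},{"x":0,"y":0,"z":0.001,"twist":1},{"x":0,"y":0,"z":0.001,"twist":1},{"x":0,"y":0,"z":0.001,"twist":1},{"x":0,"y":0,"z":0,"twist":0.5}]'
python3 -c "
from h import *
s=env.state();print(s['moment'],s['force'],s['joint_positions'][5])
c=snap('side');cv2.imwrite('pics/s27.png',cv2.resize(c['pixels'][210:380,280:420],None,fx=3.5,fy=3.5,interpolation=cv2.INTER_CUBIC))
for l in('pad','jaw_top','handle_grip'): print(l,[(np.round(d['centre'],4),round(d['p'],2)) for d in env.landmark_of('side',l)[:2]])"
```

```text
clock: 49.33
tool_pos: [0.5178, 0.0587, 0.153]
eef_rot: [3.139, -0.0, 1.463]
force: [1.8, 0.6, 3.3]
grip_width: 0.0269
clock: 50.33
tool_pos: [0.5176, 0.0585, 0.1529]
eef_rot: [3.14, -0.002, 0.416]
force: [-1.8, -0.2, 8.8]
grip_width: 0.0271
[-0.06568345  0.07895159  0.11641136] [-1.75879554 -0.23821391  8.76121383] 1.1697459126294327
clock: 51.33
tool_pos: [0.5177, 0.059, 0.1528]
eef_rot: [-3.14, -0.002, -0.589]
force: [-1.1, 1.4, 9.1]
grip_width: 0.0273
[0.49942541 0.0823072  0.09266217] [-1.10899207  1.3596463   9.06642151] 2.1740513401817205
pad [(array([0.5218, 0.0626, 0.0675]), 0.68), (array([0.5135, 0.058 , 0.1664]), 0.27)]
jaw_top [(array([0.4179, 0.0775, 0.1242]), 0.66), (array([ 0.6386,  0.262 , -0.0017]), 0.54)]
handle_grip [(array([0.5114, 0.0576, 0.1674]), 0.71)]
```

View pics/s27.png

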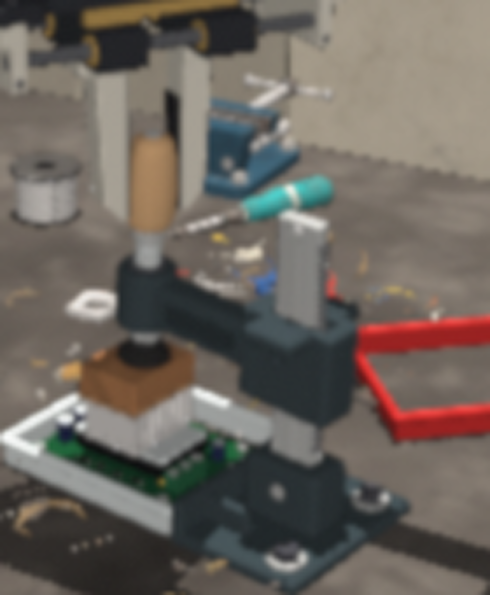

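Turned 4.62 rad at the wrist, with a steady screw moment of about 0.1 N m. Letting go and rising clear.

```bash

python3 -m handwheel '[{"x":0,"y":0,"z":0,"twist":0},{"x":0,"y":0,"z":0,"twist":0},{"x":0,"y":0,"z":0,"twist":0},{"x":0,"y":0,"z":0,"twist":0},{"x":0,"y":0,"z":0,"twist":0}]' 0.65
python3 -m handwheel '[{"x":0,"y":0,"z":-0.3,"twist":0},{"x":0,"y":0,"z":-0.6,"twist":0},{"x":0,"y":0,"z":-0.7,"twist":0},{"x":0,"y":0,"z":-0.7,"twist":0},{"x":0,"y":0,"z":-0.6,"twist":0},{"x":0,"y":0.3,"z":-0.4,"twist":0},{"x":0,"y":0.6,"z":-0.2,"twist":0},{"x":0,"y":0.7,"z":0,"twist":0},{"x":0,"y":0.8,"z":0,"twist":0},{"x":0,"y":0.8,"z":0,"twist":0},{"x":0,"y":0.8,"z":0,"twist":0},{"x":0,"y":0.5,"z":0,"twist":0}]'
python3 -m handwheel '[{"x":0,"y":0.8,"z":0,"twist":0},{"x":0,"y":0.7,"z":0,"twist":0},{"x":0,"y":0.4,"z":0,"twist":0},{"x":0,"y":0,"z":0,"twist":0}]'
python3 - <<'E'
from ov import *
togo([.5,0,.3])
c=snap('side');n=cv2.resize(c['pixels'][230:325,295:390],None,fx=4.1,fy=4.1,interpolation=cv2.INTER_CUBIC)
cv2.imwrite('pics/s28.png',n)
run('top',(232,235,95,125),4.8,'o28t',(.104,.001),(.1,-.0025))
for l in('pad','jaw_top','handle_grip','press_block_mid','heat_sink_mid','tray'): print(l,[(np.round(d['centre'],4),round(d['p'],2)) for d in env.landmark_of('side',l)[:2]])
E
```

```text
clock: 51.95
tool_pos: [0.5164, 0.0586, 0.1506]
eef_rot: [3.141, 0.001, -0.586]
force: [0.1, -1.0, 0.2]
grip_width: 0.0558
clock: 52.95
tool_pos: [0.4157, -0.0931, 0.2922]
eef_rot: [3.141, -0.001, -0.587]
force: [-0.2, -0.0, -0.1]
grip_width: 0.0603
clock: 53.28
tool_pos: [0.3738, -0.1567, 0.2922]
eef_rot: [3.141, -0.001, -0.589]
force: [-0.0, 0.1, -0.3]
grip_width: 0.0605
tcp [ 0.3738 -0.1567  0.2922] yaw -33.76 t 53.28 F [-0.   0.1 -0.3] w 0.0605 q6 1.64
rows units total x,y,z [ 0.45 -5.01 -0.2 ] twist None
pad [(array([0.5773, 0.0453, 0.016 ]), 0.74), (array([0.5222, 0.0594, 0.0667]), 0.65)]
jaw_top [(array([0.4189, 0.0736, 0.1226]), 0.87)]
handle_grip [(array([0.5123, 0.0608, 0.1661]), 0.6)]
press_block_mid [(array([0.525 , 0.0581, 0.055 ]), 0.82)]
heat_sink_mid [(array([0.5212, 0.0581, 0.0322]), 0.74)]
tray [(array([ 0.519 ,  0.0576, -0.0024]), 0.81), (array([ 0.6399,  0.2663, -0.0018]), 0.71)]
```

View pics/s28.png

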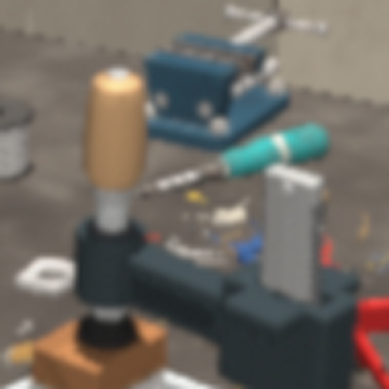

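View pics/o28t.png

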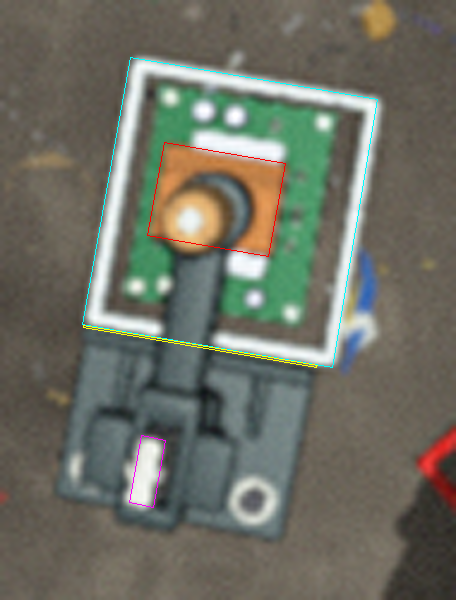

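Before the turn (s23) about 9 px of shaft showed between handle and arm; now it's about 8 px, and the arm is tipped further. So the screw followed the wrist. The tray is square on the fence and the stack unmoved. The gripper is clear, so I'm handing in.

```bash
python3 -c "
from rig import env
print(env.finish_job())"
```

```text
the job is handed in; nothing more can be done
None
```

I handed the job in at about 53.5 s, with the gripper clear of everything. The heat sink is clamped under the pressing block, but it sits about 4 mm from the spindle axis, away from the bar.

**What I did**
- **Block:** I laid it cork down on the fins, centred and lengthwise. The pictures showed the sink's 50 mm side along the tray's y, not its x as the text says. I followed the pictures, which meant setting the block down once to regrasp it.
- **Tray:** I drew it in by the far lip until it met the fence at about 10 N. I then nudged it about 4 mm sideways, because the board lay off-centre in it.
- **Jaw:** I pushed the wings down until the arm bound. The push reached about 40 N, more than the 15–20 N needed; I stopped there.
- **Screw:** I turned the handle 4.6 rad clockwise in one grip and let go.

**Last checks**
- **Tray and stack:** The last top picture shows the tray square on the fence and the block unmoved on the sink under the pad.
- **Heat sink position:** Sideways it is within about 1 mm of the spindle axis. The roughly 4 mm along the arm could not be taken out, because the fence sets that position. To centre the sink sideways, the tray itself sits about 2.5–3 mm off the clamp's axis.
- **Screw:** The handle sits lower on the arm and the arm is tipped further, so the screw followed the wrist. I could not measure the clamping force or the handle angle directly.
- **Disagreements:** Camera and network estimates differed by 2–4 mm. One pad detection in the last side picture was plainly wrong.

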